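# Wind down the touchscreen bonding press

### The arm

A 7-joint arm with a two-finger parallel gripper is mounted at the origin on the work surface. World frame = base frame: x ahead of the robot, y to its left, z up, the work surface at z = 0. Lengths are in m, angles in rad, forces in N, time in s.
With the tool pointing down it reaches from about 0.425 to 1.025 m from the base axis. Payload 9.4 kg.
Tool frame: the origin (TCP) lies midway between the tips of the shut fingers; the grasp point (between the pads) lies 19 mm behind it; z points along the fingers, y is the line along which they close (so a half turn about z gives the same grasp; the last joint's range is limited). The gripper opens to 93 mm and grips with 3 to 60 N. Pads are 15 mm wide; open, the fingers measure 128 mm over their backs; the gripper's body (75 mm by 188 mm) begins 65 mm behind the grasp point.
Start: joints at [1.179, 0.599, -0.003, 1.599, 0.002, 0.943, -0.08], TCP at [0.224, -0.689, 0.219] pointing down, gripper open.
Joint ranges: [-2.57, 2.57], [-0.35, 1.97], [-1.29, 1.29], [0.11, 2.56], [-1.05, 4.19], [0.11, 1.86], [-2.63, 2.63]. Speed limits (rad/s): [2.22, 2.22, 3.01, 3.01, 3.14, 3.14, 3.14].

### API

Orientations are given as a unit quaternion [x, y, z, w].
In Python, from bench import robot gives the robot as it stands.
- The arm moves only by the shell command python3 -m inch 'ROWS'. ROWS is JSON, a list of rows, each a list of 5 numbers: the shift along the tool's x, y, z normalised to -1 to 1, where 1 is 30 cm, then the turn about the tool's z normalised to -1 to 1, where 1 is 90 degrees, then the opening, from 0 (shut) to 1 (fully open). In form: [[tx, ty, tz, yaw, jaw], ...]. A call has 1 to 20 rows; each row is the pose to reach, as a shift and turn from the pose commanded when the call began, along the tool's axes at that moment; what a row does not reach only later rows make up. A row lasts 1/10 s, in which the tool goes at most 50 mm and 8.59 degrees, less where a joint would pass 70% of its speed; a pose out of reach is approached as far as the arm can. A call with a number of a shift or a turn outside -1 to 1 is refused whole. A call with a gripper value outside its range is refused whole. The fingers move at their own pace and stop on an object; the grip force is fixed at half the most. Time passes only in rows, so rows that repeat a pose let the fingers close. It gives the time, the measured TCP pose, the force and the opening at its end, in the units of the state.
- robot.read_state(): the state, without advancing time (a new reading comes with each control period).
- robot.read_camera(name): name is "side" or "top" or "wrist"; returns a dict with "image" (400x640x3 uint8, red, green, blue), "range_z" (400x640 float32, m along the optical axis (not along the pixel's ray), 0 where there is no reading), "fovy" (degrees; the focal length in pixels is half the picture's height over the tangent of half this angle, whatever the lens; pixels are square), "cx", "cy" (the principal point, pixels), "R" (3x3) and "t" (3): a world point X has camera coordinates R X + t. Camera axes: x right, y down, z forward; pixel columns grow to the right and rows downward; lengths in m; the calibration is good to about 2 mm. The wrist camera is an equidistant fisheye: a pixel r from the principal point sees the ray r / f radians off the axis. A picture is of the moment at which its call begins.
- robot.sign_off(): hands the job in, once; it reports no verdict.
Trained networks look in a picture, given as the dict that the camera call returned (one of the last four; its "shot" number tells which), for a name from the list of things; names that differ only in an ending like _2 or _b are one class to them, and where a whole thing is asked for, a point or a joint stands for the part that bears it (a point fixed in the world has none). Each returns a list of dicts, best first, with "p" (0 to 1); they miss things now and then, are a little off and sometimes report something else, mostly with a low value. They report only what shows in the picture. A call takes as long as a camera call. They do not tell look-alikes from the thing itself.
- robot.find_in(picture, label): "pixel" ([column, row] in pixels, amid what is visible of it).
- robot.pinpoint(picture, label): "pixel" ([column, row] in pixels: a listed point, or the origin of a listed thing).
The state is a dict: "time_s": time; "joint_positions": joint angles; "joint_velocities": joint speeds; "tau": joint torques, N m; "position": TCP position; "tool_rot": TCP orientation; "wrist_force": force on the tool from outside, world axes, zero at the start; "wrist_torque": the same for the moment, N m; "grip_width": finger opening in m.
Only numpy, scipy, OpenCV 4.12 (cv2) and the standard library are available. Lean on these libraries where they do the work, as an engineer would, in place of code of your own. Each camera call takes 0.05 s, during which the arm holds its last target. There are 200 camera calls.

### The job

Close the bonding press on the touchscreen lying in it. First set the wing thumbscrew on its cross-beam: turn it in (clockwise) until it bottoms, then back it off a quarter turn; then push the loose crank fully home on the press's square shaft end and use it to wind the pressure plate all the way down, clockwise, a little over two turns. Leave the crank on the shaft and do not disturb the other things on the table.

Things in the scene. Friction and masses are not known exactly. Their poses are not given: they have to be found in the camera images.
- press: The grey bonding press, fixed, at varying place and yaw: foot 190 x 280 mm (x, y axes), bed, screen and cross-beam leaning 25 degrees towards the robot's side (-x). Origin: centre of its underside. The cross-beam is 46 mm wide, 262 mm long (along y), centred under the shaft; its top face is square to the shaft axis, 30 mm (along the axis) below shaft_seat.
- screw (a joint): Angle of the press screw, rad: 0 = plate raised, grows as the square end turns clockwise (looking down onto its tip); 13.2 (2.1 turns) = plate bearing on the screen, a hard stop. Starts between 0 and 0.6. Takes about 0.1 N m to turn and stays where left; the plate descends 10 mm a turn.
- shaft_seat (a point): Centre of the 30 mm round shoulder at the root of the press's square steel shaft end, 188 mm above the table; turns with it. z axis: the shaft axis, out of the tip, leaning 25 degrees from vertical towards the robot's side. The square is 14 mm across flats, which face along x and y; full section for 20 mm from the shoulder, then tapering to 8 mm at the tip, 28 mm from it.
- gib (a joint): Angle of the brass wing thumbscrew, rad: 0 = bottomed (hard stop), grows as it is backed off, anticlockwise seen from above (looking down onto its wing). Starts between 0.6 and 1.3; a quarter turn off the bottom is 1.57. About 0.05 N m to turn, stays where left.
- gib_wing (a point): Middle of the thumbscrew's flat wing: 28 mm (x axis) by 9 mm thick (y axis) by 22 mm high (z axis); turns with it. z axis parallel to the shaft axis (25 degrees from vertical). The wing's middle stands 26 mm above the top face of the cross-beam, 85 mm along the beam from the shaft, near the beam's left end seen from the robot.
- crank_hub (a point): Centre of the hub of the loose crank (dark steel, about 0.25 to 0.4 kg), which starts flat on the table, socket down, handle up, any yaw, in one of four places left and right of the press. Hub 30 x 30 mm, 40 mm high (z axis: away from the socket mouth). x axis: along the arm to the handle. Arm 16 mm wide, 10 mm thick, its top level with the hub's top.
- crank_socket (a point): Centre of the socket mouth on the hub's underside, 20 mm under crank_hub, same axes. Socket 16 mm square, flats parallel to the hub's sides, 32 mm deep, mouth chamfered 2 mm. Seated, it coincides with shaft_seat, z axes agreeing; fits in any of four quarter-turn positions, with 9 degrees of rotary play either way.
- crank_knob (a point): Middle of the crank's handle: a freely spinning black sleeve, 22 mm in diameter, 42 mm high, parallel to the socket axis and 55 mm from it, its middle 63.5 mm above the level of the hub's underside, its lower end 2.5 mm above the arm (axes as crank_hub). Under it a boss 18 mm in diameter reaches down to the level of the hub's underside.
- plate_face (a point): Centre of the underside of the press's pressure plate (aluminium, 85 x 150 mm), which comes down along the shaft axis as the screw is turned.
- cup_mid (a point): Bystander: paper cup, 74 mm in diameter, 82 mm high; its centre. Leave alone.
- tape_mid (a point): Bystander: roll of clear tape lying flat, 84 mm in diameter, 36 mm high; its centre. Leave alone.
- gluejar_mid (a point): Bystander: amber glue jar, 60 mm in diameter, 78 mm high; its centre. Leave alone.
- clip: Bystander: loose binder clip, 32 x 18 x 18 mm, before the press; origin on its underside. Leave alone.
- driver: Bystander: screwdriver, 170 mm long, lying before the press (origin under its middle). Leave alone.
Mind the look-alikes: they are no part of the job. What is shaped like the part that bears crank_hub but brown is not meant.

How it is judged:
By the outcome, as a careful person would: the job done as asked, in the order asked, and still so for the second after the job is handed in, with the robot touching nothing.
It also fails if it takes over 72 s, if anything falls off the work surface, if the arm or the gripper's body presses on something with over 40 N, if the wrist force passes 120 N, or if a joint passes its speed limit or range.

## Working session

There is one attempt and no reset: what is moved stays moved. The work goes in short steps, Python scripts to look and compute and a shell command to move; the robot and the scene stay as the last step left them, time stands still between calls to the robot, and variables do not carry over. Pictures are saved under pics/ and viewed, on a budget of 10 in all, crops included, one or two more only if the job needs it, and the job is handed in when it is done.

```bash
mkdir -p pics; ls; cat > h.py <<'E'
import numpy as np, cv2
from bench import robot
from scipy.spatial.transform import Rotation as Ro
def f_of(p): return p["image"].shape[0]/2/np.tan(np.radians(p["fovy"])/2)
def ray(p,px,wrist=False):
    f=f_of(p); d=np.array([px[0]-p["cx"],px[1]-p["cy"]],float)
    if wrist:
        r=np.hypot(*d); th=r/f; v=np.array([*(d/max(r,1e-9)*np.sin(th)),np.cos(th)])
    else: v=np.array([d[0]/f,d[1]/f,1.])
    return v
def world(p,px,wrist=False,z=None,win=1):
    """z=None: use range; else intersect with plane world z"""
    R=np.array(p["R"]);t=np.array(p["t"]);v=ray(p,px,wrist);o=-R.T@t;d=R.T@v
    if z is not None: return o+d*(z-o[2])/d[2]
    c,r=int(round(px[0])),int(round(px[1]))
    w=p["range_z"][max(r-win,0):r+win+1,max(c-win,0):c+win+1];w=w[w>0]
    if not len(w): return np.full(3,np.nan)
    return o+d*np.median(w)/v[2]
def pix(p,X,wrist=False):
    c=np.array(p["R"])@np.array(X)+np.array(p["t"]);f=f_of(p)
    if wrist:
        rr=np.hypot(c[0],c[1]);th=np.arctan2(rr,c[2]);return np.array([p["cx"],p["cy"]])+f*th*c[:2]/max(rr,1e-9)
    return np.array([p["cx"],p["cy"]])+f*c[:2]/c[2]
def save(n,im): cv2.imwrite(n,cv2.cvtColor(np.ascontiguousarray(im),cv2.COLOR_RGB2BGR))
def cloud(p,wrist=False):
    h,w=p["range_z"].shape;u,v=np.meshgrid(np.arange(w),np.arange(h));f=f_of(p)
    a=(u-p["cx"]);b=(v-p["cy"]);z=p["range_z"]
    if wrist:
        r=np.hypot(a,b)+1e-9;s=np.tan(np.minimum(r/f,1.5))/r;x,y=a*s,b*s
    else: x,y=a/f,b/f
    return (np.stack([x*z,y*z,z],-1)-np.array(p["t"]))@np.array(p["R"])
E
cat > look.py <<'E'
from h import *
np.set_printoptions(precision=4,suppress=True)
s=robot.read_state();print(s["time_s"],s["position"],s["tool_rot"],s["wrist_force"],s["grip_width"])
ims=[]
for n in ["top","side"]:
    p=robot.read_camera(n);ims.append(p["image"]);print(n,p["fovy"],-np.array(p["R"]).T@p["t"])
    for l in ["press","shaft_seat","gib_wing","crank_hub","crank_socket","crank_knob","plate_face","cup_mid","tape_mid","gluejar_mid","clip","driver"]:
        for d in robot.pinpoint(p,l)[:3]:
            if d["p"]>.15: print(l,round(d["p"],2),np.round(d["pixel"]),world(p,d["pixel"]))
    np.savez("%s0.npz"%n,**{k:np.array(v) for k,v in p.items()})
save("pics/a_top.png",ims[0]);save("pics/a_side.png",ims[1])
E
python3 look.py
```

```text
pics
0.0 [ 0.2243 -0.6889  0.2178] [ 0.9876  0.1568 -0.0002 -0.0007] [ 0.0022  0.9991 -0.1521] 0.09297136159391799
top 50.4007911891723 [ 0.4577 -0.0007  1.2706]
press 0.6 [306. 140.] [0.6664 0.0288 0.1877]
press 0.32 [301. 139.] [0.6728 0.0431 0.1709]
shaft_seat 0.49 [306. 148.] [0.644  0.0299 0.2076]
shaft_seat 0.21 [287. 234.] [0.4208 0.0945 0.014 ]
gib_wing 0.4 [272. 151.] [0.6394 0.1162 0.1884]
crank_hub 0.74 [393. 259.] [ 0.3443 -0.2115  0.0348]
crank_hub 0.72 [456. 252.] [ 0.3605 -0.391   0.0408]
crank_hub 0.54 [419. 233.] [ 0.4191 -0.2875  0.0403]
crank_socket 0.62 [416. 233.] [ 0.4172 -0.2784  0.0385]
crank_socket 0.59 [398. 260.] [ 0.3412 -0.2259  0.0388]
crank_socket 0.54 [453. 250.] [ 0.3673 -0.3851  0.0377]
crank_knob 0.87 [447. 262.] [ 0.3364 -0.3517  0.0808]
crank_knob 0.81 [413. 263.] [ 0.3329 -0.2638  0.0551]
crank_knob 0.68 [419. 214.] [ 0.4724 -0.2795  0.0852]
plate_face 0.84 [305. 138.] [0.6751 0.0323 0.1712]
plate_face 0.73 [458. 182.] [ 0.5658 -0.4176  0.0033]
cup_mid 0.6 [457. 181.] [ 0.5683 -0.4142  0.0038]
tape_mid 0.96 [224. 240.] [0.4095 0.2831 0.0004]
glue
[... 722 characters left out ...]
 [ 0.4199 -0.2798  0.0079]
crank_socket 0.66 [401. 213.] [ 0.3209 -0.2047  0.0233]
crank_socket 0.64 [403. 186.] [ 0.3743 -0.3876  0.0146]
crank_knob 0.76 [414. 180.] [ 0.3269 -0.3452  0.0769]
crank_knob 0.64 [406. 191.] [ 0.3322 -0.2646  0.0769]
crank_knob 0.51 [369. 184.] [ 0.4701 -0.2755  0.0558]
plate_face 0.84 [269. 200.] [0.6401 0.1028 0.1564]
cup_mid 0.67 [360. 166.] [ 0.5469 -0.3633  0.0636]
tape_mid 0.66 [307. 295.] [ 0.4264  0.2502 -0.0011]
tape_mid 0.56 [373. 231.] [ 0.3756 -0.0929  0.0016]
gluejar_mid 0.67 [240. 301.] [0.5399 0.3925 0.0551]
clip 0.55 [331. 262.] [0.4282 0.1053 0.0054]
driver 0.74 [372. 231.] [ 0.3805 -0.0939 -0.0003]
driver 0.33 [239. 298.] [0.5379 0.3946 0.0685]
```

```bash
python3 - <<'E'
import cv2,numpy as np
a=cv2.imread("pics/a_top.png");b=cv2.imread("pics/a_side.png")
t=cv2.resize(a[90:300,170:490],(800,525))
cv2.imwrite("pics/a1.png",t)
t=cv2.resize(b[140:330,200:460],(800,585));cv2.imwrite("pics/a2.png",t)
E
```

```text
(no output)
```

View pics/a1.png

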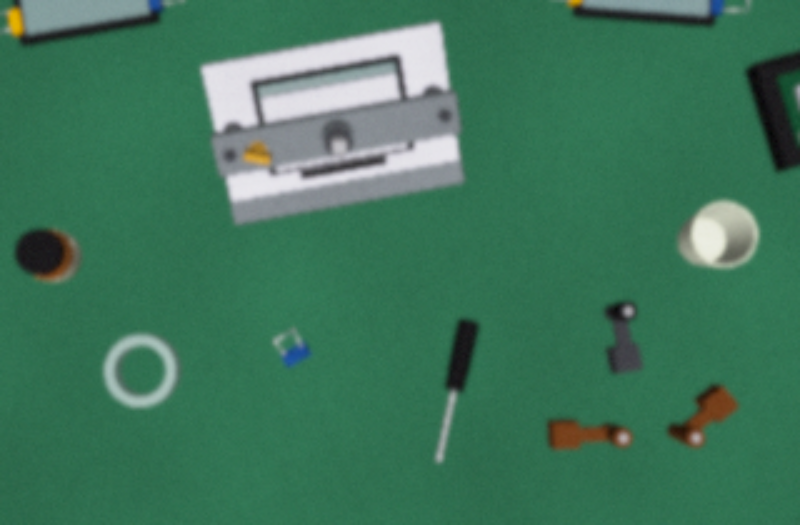

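View pics/a2.png

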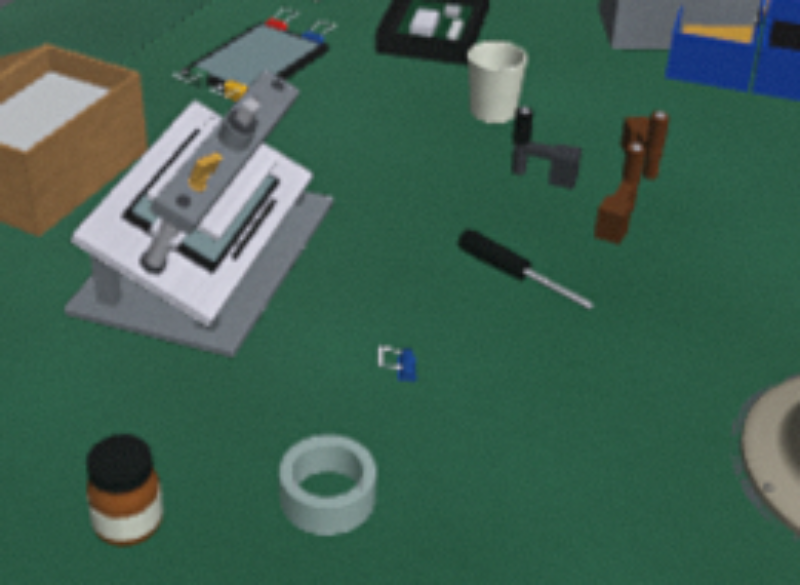

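```bash
cat > fit.py <<'E'
from h import *
from scipy.optimize import minimize
np.set_printoptions(precision=4,suppress=True)
def frame(yaw):
    px=np.array([np.cos(yaw),np.sin(yaw),0]);py=np.array([-np.sin(yaw),np.cos(yaw),0]);t=np.radians(25)
    n=-np.sin(t)*px+np.cos(t)*np.array([0,0,1]);return np.cross(py,n),py,n   # tilted x,y,axis
if __name__=="__main__":
  for name in ["top","side"]:
    p={k:v for k,v in np.load(name+"0.npz",allow_pickle=True).items()};p={k:(v.item() if v.ndim==0 else v) for k,v in p.items()}
    X=cloud(p)[p["range_z"]>0].reshape(-1,3)
    X=X[(np.abs(X[:,0]-.645)<.1)&(np.abs(X[:,1]-.03)<.18)&(X[:,2]>.135)&(X[:,2]<.19)]
    best=None
    for yaw in np.radians(np.arange(0,22,1.)):
      xx,py,n=frame(yaw)
      for o in np.arange(-.01,.45,.002):pass
      d=X@n; hh,e=np.histogram(d,np.arange(d.min(),d.max(),.003)); k=hh.argmax()
      if best is None or hh[k]>best[0]: best=(hh[k],yaw,e[k]+.0015)
    _,yaw,d0=best
    q=X[np.abs(X@frame(yaw)[2]-d0)<.005]
    c=q.mean(0);U,S,V=np.linalg.svd(q-c);nn=V[2]*np.sign(V[2][2])
    print(name,len(q),"yaw1",np.degrees(yaw),"normal",nn,"tilt",np.degrees(np.arccos(nn[2])),"yaw n",np.degrees(np.arctan2(-nn[1],-nn[0])))
    yaw2=np.arctan2(-V[0][0],V[0][1])if V[0][1]>0 else np.arctan2(V[0][0],-V[0][1]);print("long-axis yaw",np.degrees(yaw2))
    yw=yaw2;xx,py,n=frame(yw);a,b=q@xx,q@py
    lim=[np.percentile(a,[1,99]),np.percentile(b,[.5,99.5])];print("widths",np.diff(lim[0]),np.diff(lim[1]))
    ctr=xx*lim[0].mean()+py*lim[1].mean()+n*np.median(q@n);seat=ctr+.03*n
    print("beam ctr",ctr,"seat",seat,"wing",seat+.085*py-.004*n)
    # brass pixels -> wing
    h=cv2.cvtColor(p["image"],cv2.COLOR_RGB2HSV)
    C=cloud(p);m=(h[...,0]>12)&(h[...,0]<30)&(h[...,1]>110)&(np.linalg.norm(C-(seat+.085*py),axis=-1)<.05)
    print("brass",m.sum(),np.mean(C[m],0),np.argwhere(m).mean(0)[::-1])
E
python3 fit.py
```

```text
top 1424 yaw1 8.0 normal [-0.4127 -0.0648  0.9086] tilt 24.69090073805119 yaw n 8.928443861794795
long-axis yaw 8.799352114361213
widths [0.0456] [0.2588]
beam ctr [0.6623 0.0335 0.1611] seat [0.6498 0.0315 0.1883] wing [0.6384 0.1158 0.1847]
brass 62 [0.6402 0.1156 0.1861] [272.5323 151.2258]
side 617 yaw1 9.0 normal [-0.423  -0.0672  0.9036] tilt 25.359152600522876 yaw n 9.025548450241514
long-axis yaw 8.859178772811674
widths [0.045] [0.2601]
beam ctr [0.6647 0.035  0.1601] seat [0.6522 0.033  0.1873] wing [0.6407 0.1173 0.1836]
brass 67 [0.6399 0.1193 0.1815] [265.7612 195.2239]
```

```bash
cat > plan.py <<'E'
import sys
from h import *
np.set_printoptions(precision=4,suppress=True)
def plan(P,yawdeg=None,s=None):
    s=s or robot.read_state();R=Ro.from_quat(s["tool_rot"]).as_matrix()
    d=R.T@(np.array(P)-s["position"])/.3
    y0=np.degrees(np.arctan2(R[1,0],R[0,0]));t=0 if yawdeg is None else -(((yawdeg-y0)+180)%360-180)/90
    return np.round(d,4),round(t,4),y0
if __name__=="__main__":
    a=list(map(float,sys.argv[1:]));s=robot.read_state();print("t",s["time_s"],"pos",s["position"],"w",s["grip_width"],"F",s["wrist_force"],"q",s["joint_positions"])
    print("shift",*plan(a[:3],a[3] if len(a)>3 else None,s))
E
A='[.716,-.709,-.1,0,1]'; python3 -m inch '[[0.716,-0.709,-0.1,0,1],[0.716,-0.709,-0.1,0,1],[0.716,-0.709,-0.1,0,1],[0.716,-0.709,-0.1,0,1],[0.716,-0.709,-0.1,0,1],[0.716,-0.709,-0.1,0,1],[0.716,-0.709,-0.1,0,1],[0.716,-0.709,-0.1,0,1]]' && python3 -m inch '[[0.716,-0.709,-0.15,0,1],[0.716,-0.709,-0.15,0,1],[0.716,-0.709,-0.15,0,1],[0.716,-0.709,-0.15,0,1],[0.716,-0.709,-0.15,0,1],[0.716,-0.709,-0.15,0,1],[0.716,-0.709,-0.15,0,1]]'; python3 plan.py 0.6 0.11 0.30 8.9
```

```text
time_s: 2.1
position: [0.3639, -0.4197, 0.2492]
tool_rot: [0.987, 0.158, 0.0, 0.0]
wrist_force: [0.1, -1.0, 0.1]
grip_width: 0.0928
time_s: 2.8
position: [0.5044, -0.1479, 0.2944]
tool_rot: [0.987, 0.159, 0.001, -0.0]
wrist_force: [-0.2, -0.6, 0.2]
grip_width: 0.093
t 2.8 pos [ 0.5044 -0.1479  0.2944] w 0.09302035921126973 F [-0.1836 -0.5689  0.204 ] q [ 0.2815  0.2762 -0.1315  1.9579  0.0431  0.9077 -1.1223]
shift [ 0.5731 -0.7159 -0.0167] 0.1049 18.338478603221056
```

```bash
python3 -m inch '[[0.573,-0.716,-0.017,0.105,1],[0.573,-0.716,-0.017,0.105,1],[0.573,-0.716,-0.017,0.105,1],[0.573,-0.716,-0.017,0.105,1],[0.573,-0.716,-0.017,0.105,1],[0.573,-0.716,-0.017,0.105,1],[0.573,-0.716,-0.017,0.105,1],[0.573,-0.716,-0.017,0.105,1]]'
cat > wing.py <<'E'
import sys
from h import *
from fit import frame
np.set_printoptions(precision=4,suppress=True)
yaw=np.radians(8.9);xx,py,n=frame(yaw);seat=np.array([.651,.032,.188]);wing=seat+.085*py-.004*n
p=robot.read_camera("wrist");C=cloud(p,True)
h=cv2.cvtColor(p["image"],cv2.COLOR_RGB2HSV)
c0=pix(p,wing,True);print("expected px",c0,"cam",-np.array(p["R"]).T@p["t"])
for l in ["gib_wing","shaft_seat"]:
    for d in robot.pinpoint(p,l)[:2]: print(l,d["p"],d["pixel"],world(p,d["pixel"],True,z=wing[2] if l=="gib_wing" else .188))
m=(h[...,0]>12)&(h[...,0]<30)&(h[...,1]>110)&(p["range_z"]>0)&(np.linalg.norm(C-wing,axis=-1)<.045)
Q=C[m];print("brass",m.sum())
if m.sum():
    lo=(Q-wing)@n; T=Q[lo>lo.max()-.012] if 0 else Q[(lo>-.010)]
    print("mean",T.mean(0),"mean in press (x,y,n) rel wing",(T-wing)@np.stack([xx,py,n],1).mean(0) if 0 else ((T-wing)@np.stack([xx,py,n],1)).mean(0))
    ab=np.stack([(T-wing)@xx,(T-wing)@py],1).astype(np.float32);r=cv2.minAreaRect(ab*1000);print(r)
    w,v=np.linalg.eigh(np.cov(ab.T));print("long-axis angle in press frame (from x, ccw from above) deg",np.degrees(np.arctan2(v[1,1],v[0,1]))%180,"sd",np.sqrt(w)*1000)
if len(sys.argv)>1:
    im=p["image"];u,v=np.round(c0).astype(int);u=np.clip(u,80,560);v=np.clip(v,60,340)
    save(sys.argv[1],cv2.resize(im[v-60:v+60,u-80:u+80],(800,600),interpolation=cv2.INTER_CUBIC));print("crop origin",u-80,v-60,"x5")
E
python3 wing.py pics/b.png
```

```text
time_s: 3.6
position: [0.5987, 0.1036, 0.2979]
tool_rot: [0.997, 0.074, -0.001, 0.001]
wrist_force: [-0.1, -0.6, 0.5]
grip_width: 0.0933
expected px [311.874  150.2738] cam [0.6769 0.1159 0.4636]
gib_wing 0.61 [312.9, 151.0] [0.639  0.1152 0.1844]
shaft_seat 0.83 [404.0, 156.2] [0.6483 0.0319 0.188 ]
brass 641
mean [0.6386 0.1147 0.1905] mean in press (x,y,n) rel wing [ 0.0015 -0.0014  0.006 ]
((0.30660539865493774, -1.730341911315918), (26.943397521972656, 9.973237991333008), 65.57235717773438)
long-axis angle in press frame (from x, ccw from above) deg 67.10695974822168 sd [2.1443 7.1554]
crop origin 232 90 x5
```

View pics/b.png

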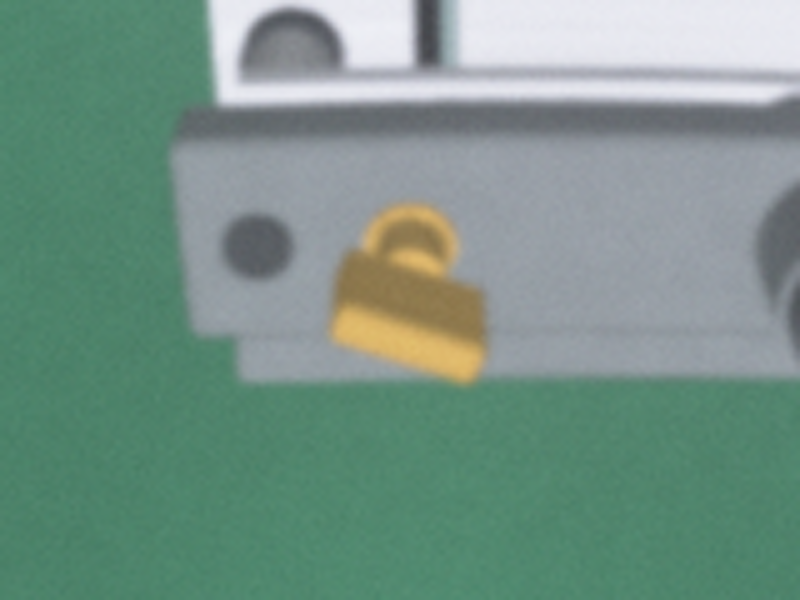

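```bash
python3 plan.py 0.6385 0.1153 0.23 75
```

```text
t 3.75 pos [0.5982 0.1028 0.2985] w 0.09313547111733672 F [0.0932 0.1183 0.0774] q [-0.1465  0.3821 -0.1649  1.7801  0.0745  0.986  -1.7653]
shift [ 0.139  -0.0219  0.2284] -0.7401 8.38878381335768
```

```bash
python3 -m inch '[[0.139,-0.022,0.1,-0.2,0.4],[0.139,-0.022,0.2284,-0.74,0.4],[0.139,-0.022,0.2284,-0.74,0.4],[0.139,-0.022,0.2284,-0.74,0.4],[0.139,-0.022,0.2284,-0.74,0.4],[0.139,-0.022,0.2284,-0.74,0.4],[0.139,-0.022,0.2284,-0.74,0.4],[0.139,-0.022,0.2284,-0.74,0.4],[0.139,-0.022,0.2284,-0.74,0.4],[0.139,-0.022,0.2284,-0.74,0.4],[0.139,-0.022,0.2284,-0.74,0.4]]'; python3 plan.py 0.6385 0.1153 0.177 75; python3 wing.py
```

```text
time_s: 4.85
position: [0.6385, 0.1176, 0.2303]
tool_rot: [0.793, 0.609, -0.0, 0.0]
wrist_force: [-0.9, 0.2, 0.5]
grip_width: 0.0372
t 4.85 pos [0.6385 0.1176 0.2303] w 0.037161406788571744 F [-0.8574  0.1653  0.4905] q [ 0.0338  0.5312 -0.4597  1.7509  0.2855  0.926  -0.8063]
shift [-0.0073  0.002   0.1776] -0.0002 74.98645473053307
expected px [321.5051 222.7181] cam [0.6584 0.1948 0.396 ]
gib_wing 0.7 [319.6, 226.0] [0.6375 0.1141 0.1844]
gib_wing 0.52 [183.9, 224.3] [0.5348 0.1416 0.1844]
brass 859
mean [0.6382 0.1173 0.1912] mean in press (x,y,n) rel wing [0.0018 0.0013 0.0066]
((0.03732013702392578, -0.6831130981445312), (28.12000274658203, 9.894160270690918), 67.33882904052734)
long-axis angle in press frame (from x, ccw from above) deg 68.99711481017037 sd [2.3822 7.9112]
```

```bash
python3 -m inch '[[-0.007,0.002,0.09,0,0.4],[-0.007,0.002,0.1776,0,0.4],[-0.007,0.002,0.1776,0,0.4],[-0.007,0.002,0.1776,0,0.4],[-0.007,0.002,0.1776,0,0],[-0.007,0.002,0.1776,0,0],[-0.007,0.002,0.1776,0,0],[-0.007,0.002,0.1776,0,0],[-0.007,0.002,0.1776,0,0]]'; python3 plan.py 0.6385 0.1153 0.177 8.9
```

```text
time_s: 5.9
position: [0.6389, 0.1163, 0.1778]
tool_rot: [0.792, 0.61, 0.001, 0.0]
wrist_force: [-2.0, 0.1, 7.1]
grip_width: 0.0144
t 5.9 pos [0.6389 0.1163 0.1778] w 0.014420237371089988 F [-2.0111  0.1442  7.0614] q [ 0.0193  0.5851 -0.4381  1.8013  0.325   0.8253 -0.836 ]
shift [-0.0036 -0.0005  0.0027] 0.7365 75.1841492164297
```

```bash
python3 -m inch '[[0,0,0,0.08,0],[0,0,0,0.16,0],[0,0,0,0.24,0],[0,0,0,0.32,0],[0,0,0,0.4,0],[0,0,0,0.48,0],[0,0,0,0.56,0],[0,0,0,0.64,0],[0,0,0,0.7,0],[0,0,0,0.75,0],[0,0,0,0.8,0],[0,0,0,0.83,0],[0,0,0,0.83,0],[0,0,0,0.83,0]]'; python3 - <<'E'
from h import *
s=robot.read_state();print(s["wrist_torque"],s["wrist_force"],s["grip_width"]);R=Ro.from_quat(s["tool_rot"]).as_matrix();print(np.degrees(np.arctan2(R[1,0],R[0,0])))
E
python3 wing.py
```

```text
time_s: 7.3
position: [0.6398, 0.1151, 0.1781]
tool_rot: [1.0, 0.004, 0.001, 0.001]
wrist_force: [0.6, -4.0, 8.3]
grip_width: 0.01
[-0.90678904 -0.3227374   0.50235657] [ 0.5956589  -4.00355849  8.26998256] 0.010015033240585614
0.5140134231281984
expected px [317.2153 252.5539] cam [0.7182 0.1164 0.3441]
shaft_seat 0.83 [461.4, 237.6] [0.6495 0.0309 0.188 ]
shaft_seat 0.61 [620.9, 246.5] [ 0.6322 -0.1469  0.188 ]
brass 1219
mean [0.643  0.1153 0.1928] mean in press (x,y,n) rel wing [ 0.0065 -0.0014  0.0063]
((-0.033196449279785156, -1.3313989639282227), (11.303457260131836, 28.3483943939209), 84.98136901855469)
long-axis angle in press frame (from x, ccw from above) deg 179.65416323821728 sd [2.5537 7.5538]
```

```bash
python3 -m inch '[[0,0,0,-0.08,0],[0,0,0,-0.16,0],[0,0,0,-0.24,0],[0,0,0,-0.32,0],[0,0,0,-0.4,0],[0,0,0,-0.48,0],[0,0,0,-0.56,0],[0,0,0,-0.64,0],[0,0,0,-0.72,0],[0,0,0,-0.8,0],[0,0,0,-0.88,0],[0,0,0,-0.96,0],[0,0,0,-1,0],[0,0,0,-1,0]]' && python3 -m inch '[[0,0,0,-0.05,0],[0,0,0,-0.09,0],[0,0,0,-0.09,0],[0,0,0,-0.09,0]]';python3 plan.py 0.639 0.1155 0.23 8.9;  python3 wing.py
```

```text
time_s: 8.85
position: [0.6386, 0.1159, 0.178]
tool_rot: [0.704, 0.711, 0.0, 0.0]
wrist_force: [-4.0, -1.9, 10.2]
grip_width: 0.0145
time_s: 9.25
position: [0.6385, 0.1161, 0.1781]
tool_rot: [0.652, 0.758, 0.0, 0.0]
wrist_force: [-4.3, -2.1, 9.7]
grip_width: 0.0146
t 9.25 pos [0.6385 0.1161 0.1781] w 0.014550622068759171 F [-4.2726 -2.1234  9.716 ] q [ 0.0906  0.6053 -0.5521  1.7968  0.4077  0.8544 -0.5049]
shift [-0.0022  0.0016 -0.1731] 0.9964 98.57581678212149
expected px [321.5683 253.8752] cam [0.6259 0.1951 0.3438]
gib_wing 0.65 [318.0, 254.7] [0.6376 0.1154 0.1844]
shaft_seat 0.9 [316.7, 364.3] [0.6496 0.0292 0.188 ]
brass 1197
mean [0.6367 0.1179 0.1915] mean in press (x,y,n) rel wing [0.0007 0.002  0.0075]
((-0.4522852897644043, 0.009141921997070312), (8.749061584472656, 27.454086303710938), 0.3754108250141144)
long-axis angle in press frame (from x, ccw from above) deg 90.80264896884145 sd [2.3578 8.0098]
```

```bash
python3 -m inch '[[0,0,0,0,0.4],[0,0,0,0,0.4],[0,0,0,0,0.4],[0,0,-0.17,0,0.4],[0,0,-0.33,0,0.4],[0,0,-0.4,0,0.4],[0,0,-0.4,0,1],[0,0,-0.4,0,1]]'; python3 wing.py; python3 plan.py 0.472 -0.279 0.3 95
```

```text
time_s: 10.2
position: [0.6385, 0.1159, 0.2966]
tool_rot: [0.652, 0.758, 0.0, 0.0]
wrist_force: [1.0, 0.2, -0.9]
grip_width: 0.0489
expected px [320.4916 196.4194] cam [0.626  0.1949 0.4623]
gib_wing 0.71 [318.2, 199.7] [0.6379 0.1128 0.1844]
shaft_seat 0.73 [318.9, 278.2] [0.651 0.031 0.188]
brass 370
mean [0.6364 0.1164 0.1922] mean in press (x,y,n) rel wing [0.0006 0.0006 0.0083]
((0.268848180770874, -0.05055522918701172), (26.72627830505371, 9.256990432739258), 87.19624328613281)
long-axis angle in press frame (from x, ccw from above) deg 87.68146102831696 sd [2.2463 7.3254]
t 10.35 pos [0.6379 0.1158 0.2952] w 0.060770106891674634 F [ 0.1872  0.124  -0.9379] q [ 0.1321  0.4955 -0.6068  1.6716  0.3127  1.0758 -0.4194]
shift [-1.2186 -0.7434 -0.0139] 0.0398 98.58640040551423
```

```bash
python3 -m inch '[[-0.61,-0.37,0,0.1,1],[-0.61,-0.37,0,0.2,1],[-0.61,-0.37,0,0.3,1],[-0.61,-0.37,0,0.4,1],[-0.61,-0.37,0,0.5,1],[-0.61,-0.37,0,0.6,1]]'; python3 plan.py 0.45 -0.28 0.23 8.9
```

```text
time_s: 10.95
position: [0.5543, -0.085, 0.2957]
tool_rot: [0.919, 0.394, -0.001, 0.0]
wrist_force: [0.3, 1.1, -0.0]
grip_width: 0.0929
t 10.95 pos [ 0.5543 -0.085   0.2957] w 0.09294568984423468 F [ 0.338   1.0995 -0.0313] q [ 0.3377  0.3427 -0.385   1.8704  0.1559  0.9602 -0.8787]
shift [-0.7097  0.197   0.2207] 0.4163 46.369727978121915
```

```bash
python3 -m inch '[[-0.71,0.197,0.22,0.4163,1],[-0.71,0.197,0.22,0.4163,1],[-0.71,0.197,0.22,0.4163,1],[-0.71,0.197,0.22,0.4163,1],[-0.71,0.197,0.22,0.4163,1],[-0.71,0.197,0.22,0.4163,1],[-0.71,0.197,0.22,0.4163,1]]'
cat > crank.py <<'E'
import sys
from h import *
np.set_printoptions(precision=4,suppress=True)
p=robot.read_camera("wrist");print("cam",-np.array(p["R"]).T@p["t"])
for l,z in [("crank_hub",.02),("crank_socket",0.0),("crank_knob",.0635)]:
    for d in robot.pinpoint(p,l)[:4]: print(l,round(d["p"],2),np.round(d["pixel"]),world(p,d["pixel"],True,z=z))
C=cloud(p,True);h=cv2.cvtColor(p["image"],cv2.COLOR_RGB2HSV)
near=(np.hypot(C[...,0]-.445,C[...,1]+.28)<.09)&(p["range_z"]>0)&(h[...,1]<110)
k=near&(C[...,2]>.08)&(C[...,2]<.09);print("knob top",k.sum(),np.median(C[k],0))
k=near&(C[...,2]>.034)&(C[...,2]<.045);a=(C[k][:,:2]*1000).astype(np.float32);print("hub+arm top",k.sum(),C[k].mean(0),cv2.minAreaRect(a))
im=p["image"].copy();save(sys.argv[1],im)
E
python3 crank.py pics/c.png;python3 plan.py 0.472 -0.279 0.15 8.9
```

```text
time_s: 11.65
position: [0.4536, -0.2774, 0.2299]
tool_rot: [0.997, 0.083, -0.001, -0.001]
wrist_force: [-0.4, -0.1, -0.1]
grip_width: 0.0931
cam [ 0.5317 -0.264   0.3956]
crank_hub 0.88 [264. 255.] [ 0.3297 -0.2218  0.02  ]
crank_hub 0.87 [397. 253.] [ 0.3632 -0.4012  0.02  ]
crank_hub 0.66 [330. 206.] [ 0.4153 -0.2979  0.02  ]
crank_socket 0.93 [265. 247.] [ 0.3321 -0.2201  0.    ]
crank_socket 0.83 [326. 200.] [ 0.4156 -0.2931  0.    ]
crank_socket 0.64 [396. 245.] [ 0.3656 -0.4038  0.    ]
crank_socket 0.18 [328. 206.] [ 0.4086 -0.2964  0.    ]
crank_knob 0.96 [330. 168.] [ 0.4706 -0.2864  0.0635]
crank_knob 0.72 [303. 275.] [ 0.3349 -0.2767  0.0635]
crank_knob 0.62 [362. 288.] [ 0.3278 -0.354   0.0635]
knob top 343 [ 0.4718 -0.2846  0.0843]
hub+arm top 791 [ 0.4239 -0.2926  0.0396] ((441.56829833984375, -289.7748107910156), (79.83229064941406, 28.200571060180664), 9.506159782409668)
t 11.85 pos [ 0.4549 -0.2762  0.231 ] w 0.09322293368062948 F [-0.3858  0.603   0.5753] q [ 0.5728  0.3594 -0.1777  2.0185  0.0887  0.7706 -1.0589]
shift [0.0545 0.0189 0.2699] 0.009 9.71000767609323
```

View pics/c.png

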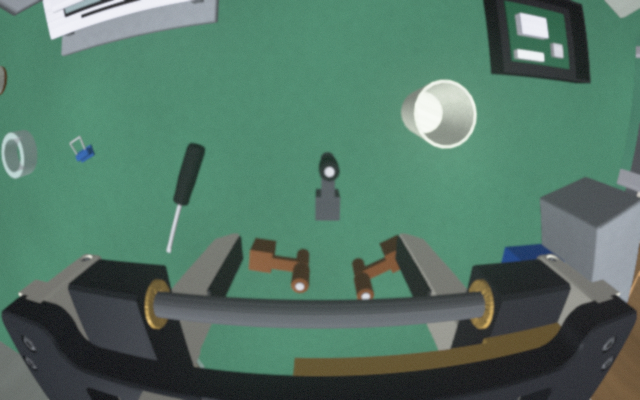

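```bash
python3 -m inch '[[0.0565,0.038,0.15,0.009,0.6],[0.0565,0.038,0.3,0.009,0.5],[0.0565,0.038,0.45,0.009,0.4],[0.0565,0.038,0.543,0.009,0.4],[0.0565,0.038,0.543,0.009,0.4],[0.0565,0.038,0.543,0.009,0.4],[0.0565,0.038,0.543,0.009,0],[0.0565,0.038,0.543,0.009,0],[0.0565,0.038,0.543,0.009,0],[0.0565,0.038,0.543,0.009,0]]'; python3 plan.py 0.4715 -0.2847 0.068 8.9
```

```text
time_s: 12.85
position: [0.4732, -0.286, 0.0691]
tool_rot: [0.997, 0.076, 0.001, 0.0]
wrist_force: [-0.2, 1.6, 7.5]
grip_width: 0.021
t 12.85 pos [ 0.4732 -0.286   0.0691] w 0.021004389347128956 F [-0.2339  1.5701  7.5477] q [ 0.5227  0.6128 -0.1183  2.1105  0.1652  0.425  -1.1431]
shift [-0.005  -0.0052  0.0036] -0.0017 8.743032698886552
```

Gripped (21 mm). Lift and see whether the crank sags.

```bash
python3 -m inch '[[0,0,-0.1,0,0],[0,0,-0.2,0,0],[0,0,-0.3,0,0],[0,0,-0.4,0,0],[0,0,-0.5,0,0],[0,0,-0.6,0,0],[0,0,-0.6,0,0],[0,0,-0.6,0,0]]'; python3 - <<'E'
from h import *
np.set_printoptions(precision=4,suppress=True)
s=robot.read_state();P=np.array(s["position"]);print(s["wrist_force"],s["wrist_torque"],P,s["grip_width"])
p=robot.read_camera("side")
c=pix(p,P).astype(int);print(c)
for l in ["crank_hub","crank_socket","crank_knob"]:
    for d in robot.pinpoint(p,l)[:4]: print(l,round(d["p"],2),np.round(d["pixel"]),world(p,d["pixel"]))
u,v=c;save("pics/d.png",cv2.resize(p["image"][v-55:v+65,u-80:u+80],(800,600),interpolation=cv2.INTER_CUBIC))
E
```

```text
time_s: 13.65
position: [0.4723, -0.2859, 0.248]
tool_rot: [0.997, 0.076, 0.0, 0.0]
wrist_force: [-0.8, -0.0, -4.3]
grip_width: 0.0209
[-0.786  -0.0115 -4.2964] [ 0.0021 -0.0302  0.0047] [ 0.4723 -0.2859  0.248 ] 0.020924366452827508
[374 133]
crank_hub 0.82 [389. 152.] [ 0.4149 -0.2825  0.1951]
crank_hub 0.73 [303. 294.] [ 0.4381  0.2524 -0.0001]
crank_hub 0.72 [400. 209.] [ 0.3261 -0.2074  0.0387]
crank_hub 0.6 [406. 183.] [ 0.3651 -0.377   0.0345]
crank_socket 0.87 [387. 156.] [ 0.4179 -0.2785  0.1813]
crank_socket 0.51 [401. 215.] [ 0.3187 -0.2059  0.0166]
crank_socket 0.47 [404. 186.] [ 0.368  -0.3758  0.0219]
crank_knob 0.73 [373. 137.] [ 0.4723 -0.2733  0.2407]
crank_knob 0.64 [414. 181.] [ 0.3283 -0.3441  0.0736]
```

View pics/d.png

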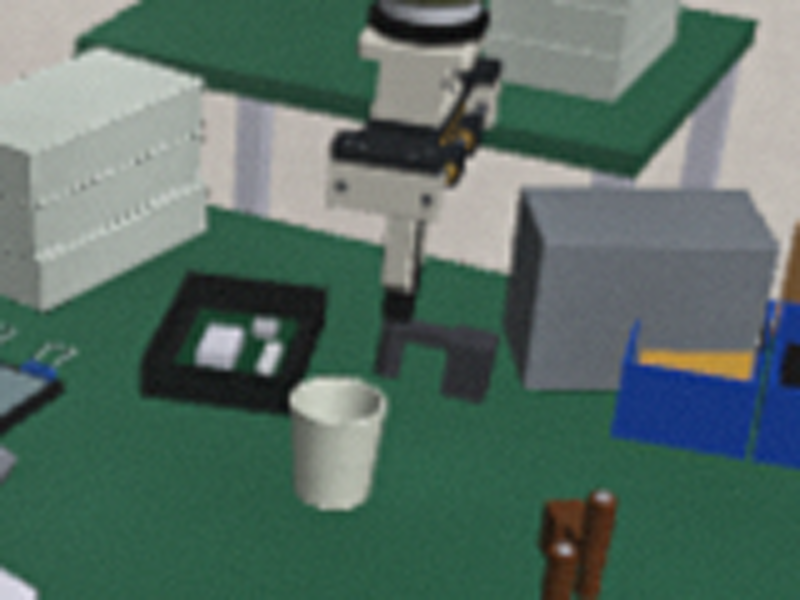

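```bash
python3 plan.py 0.56 0.02 0.33 8.9
```

```text
t 13.85 pos [ 0.4719 -0.2856  0.2466] w 0.02060820546748842 F [ 0.117  -0.1046 -3.0383] q [ 0.5743  0.3656 -0.1791  1.9585  0.0864  0.8273 -1.0701]
shift [ 0.4445 -0.9624 -0.2775] -0.0017 8.750512133582667
```

```bash
python3 -m inch '[[0.02,-0.05,-0.05,0,0],[0.06,-0.12,-0.1,0,0],[0.1,-0.22,-0.18,0,0],[0.15,-0.32,-0.25,0,0],[0.2,-0.42,-0.2775,0,0],[0.25,-0.52,-0.2775,0,0],[0.29,-0.62,-0.2775,0,0],[0.34,-0.72,-0.2775,0,0],[0.38,-0.82,-0.2775,0,0],[0.41,-0.89,-0.2775,0,0],[0.43,-0.94,-0.2775,0,0],[0.4445,-0.9624,-0.2775,0,0],[0.4445,-0.9624,-0.2775,0,0],[0.4445,-0.9624,-0.2775,0,0]]'; cat > sq.py <<'E'
import sys
from h import *
from fit import frame
np.set_printoptions(precision=4,suppress=True)
s=robot.read_state();print(s["time_s"],s["position"],s["grip_width"],s["wrist_force"])
seat=np.array([.651,.032,.188]);xx,py,n=frame(np.radians(8.9))
p=robot.read_camera("wrist");print("cam",-np.array(p["R"]).T@p["t"])
for l,z in [("shaft_seat",.188)]:
    for d in robot.pinpoint(p,l)[:2]: print(l,round(d["p"],2),np.round(d["pixel"]),world(p,d["pixel"],True,z=z))
for l in ["crank_hub","crank_socket","crank_knob"]:
    for d in robot.pinpoint(p,l)[:2]: print(l,round(d["p"],2),np.round(d["pixel"]),world(p,d["pixel"],True))
C=cloud(p,True);np.save("C.npy",C)
r=(C-seat)@np.stack([xx,py,n],1);ok=p["range_z"]>0
m=ok&(np.hypot(r[...,0],r[...,1])<.014)&(r[...,2]>.005)&(r[...,2]<.032)
print("square pts",m.sum());
for a,b in [(.005,.012),(.012,.019),(.019,.025),(.025,.032)]:
    q=r[m&(r[...,2]>=a)&(r[...,2]<b)]
    if len(q)>5: print(a,len(q),q.mean(0)*1000,cv2.minAreaRect((q[:,:2]*1000).astype(np.float32)))
c=pix(p,seat+.02*n,True);u,v=np.clip(np.round(c).astype(int),[64,48],[575,351]);print("crop",u-64,v-48,"x6.25 tip px",pix(p,seat+.028*n,True),"seat px",pix(p,seat,True))
save(sys.argv[1],cv2.resize(p["image"][v-48:v+48,u-64:u+64],(800,600),interpolation=cv2.INTER_CUBIC))
E
python3 sq.py pics/e.png
```

```text
time_s: 15.25
position: [0.5604, 0.0188, 0.3307]
tool_rot: [0.997, 0.076, -0.001, 0.0]
wrist_force: [-0.9, -0.4, -3.1]
grip_width: 0.0209
15.25 [0.5604 0.0188 0.3307] 0.020893791655871772 [-0.9081 -0.3691 -3.0899]
cam [0.6385 0.0313 0.4963]
shaft_seat 0.57 [320.  98.] [0.6505 0.0313 0.188 ]
crank_hub 0.57 [265. 258.] [0.5313 0.0539 0.2999]
crank_hub 0.49 [504. 287.] [ 0.3753 -0.3911  0.0342]
crank_socket 0.95 [271. 245.] [0.5397 0.0512 0.294 ]
crank_socket 0.71 [113. 142.] [0.5585 0.3508 0.0752]
crank_knob 0.65 [322. 247.] [0.5678 0.0185 0.3455]
crank_knob 0.64 [489. 312.] [ 0.5933 -0.0257  0.4323]
square pts 320
0.005 42 [ 4.6767 -1.3353  8.5723] ((4.3748321533203125, 0.2795257568359375), (7.277539253234863, 16.584932327270508), 23.815185546875)
0.012 46 [ 4.5263 -0.8094 15.4563] ((4.561865329742432, 0.4075040817260742), (7.149895668029785, 16.513864517211914), 24.812183380126953)
0.019 229 [-1.2464 -1.1728 20.6488] ((-1.392371654510498, -0.9570026397705078), (14.577024459838867, 15.632575988769531), 81.94889068603516)
crop 256 57 x6.25 tip px [319.8979 108.8907] seat px [319.7587  97.0632]
```

View pics/e.png

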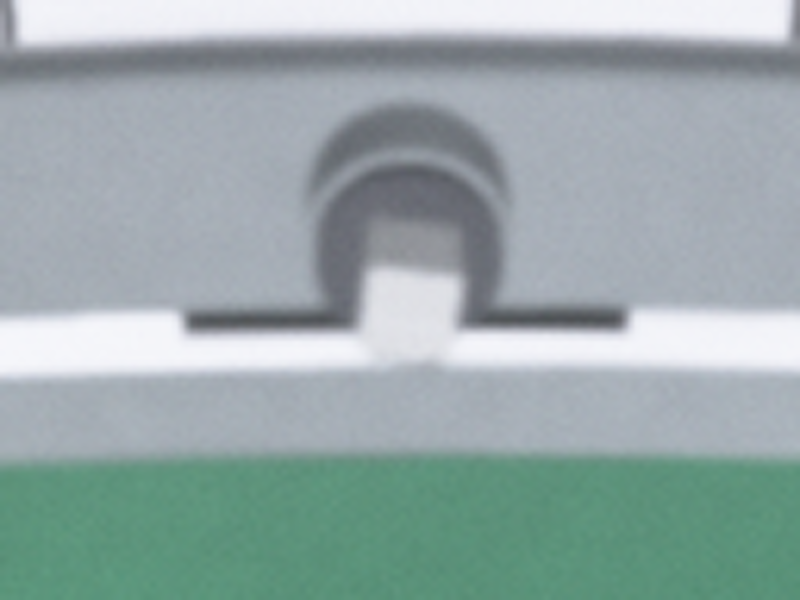

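```bash
cat > hubpose.py <<'E'
from h import *
from fit import frame
np.set_printoptions(precision=4,suppress=True)
def measure(show=None):
    s=robot.read_state();P=np.array(s["position"]);p=robot.read_camera("wrist");C=cloud(p,True);h=cv2.cvtColor(p["image"],cv2.COLOR_RGB2HSV)
    m=(p["range_z"]>0)&(np.hypot(C[...,0]-P[0],C[...,1]-P[1])<.085)&(C[...,2]<P[2]-.010)&(C[...,2]>P[2]-.10)&(h[...,2]<120)
    Q=C[m];k=np.argwhere(m);print("t",s["time_s"],"P",P,"F",np.array(s["wrist_force"]),"n",m.sum(),"px rows/cols",k.min(0),k.max(0))
    T=Q.copy()
    for _ in range(4):
        c=T.mean(0);V=np.linalg.svd(T-c)[2];nn=V[2]*np.sign(V[2][2]);d=(Q-c)@nn;T=Q[(np.abs(d)<.004)&(np.hypot(Q[:,0]-P[0],Q[:,1]-P[1])>.02)]
    print("plane n",nn,"tilt",np.degrees(np.arccos(nn[2])),"pts",len(T),"centroid",T.mean(0))
    a=np.degrees(np.arctan2(P[1]-T.mean(0)[1],P[0]-T.mean(0)[0]));print("heading hub->knob world",a,"press",a-8.9)
    r=cv2.minAreaRect((T[:,:2]*1000).astype(np.float32));print(r)
    if show:
        u,v=np.array(pix(p,P,True)).astype(int);u=np.clip(u,100,540);v=np.clip(v,75,325);save(show,cv2.resize(p["image"][v-75:v+75,u-100:u+100],(800,600),interpolation=cv2.INTER_CUBIC))
    return T
if __name__=="__main__":
    import sys;measure(sys.argv[1] if len(sys.argv)>1 else None)
E
python3 hubpose.py pics/f.png
```

```text
t 15.5 P [0.5605 0.0189 0.3313] F [ 0.4915 -0.4589 -3.068 ] n 2981 px rows/cols [196 225] [269 335]
plane n [0.8028 0.5303 0.2726] tilt 74.18149350503681 pts 1178 centroid [0.5415 0.0637 0.2906]
heading hub->knob world -66.99834027073167 press -75.89834027073168
((542.7470703125, 60.66307067871094), (14.176131248474121, 52.71359634399414), 33.24788284301758)
```

View pics/f.png

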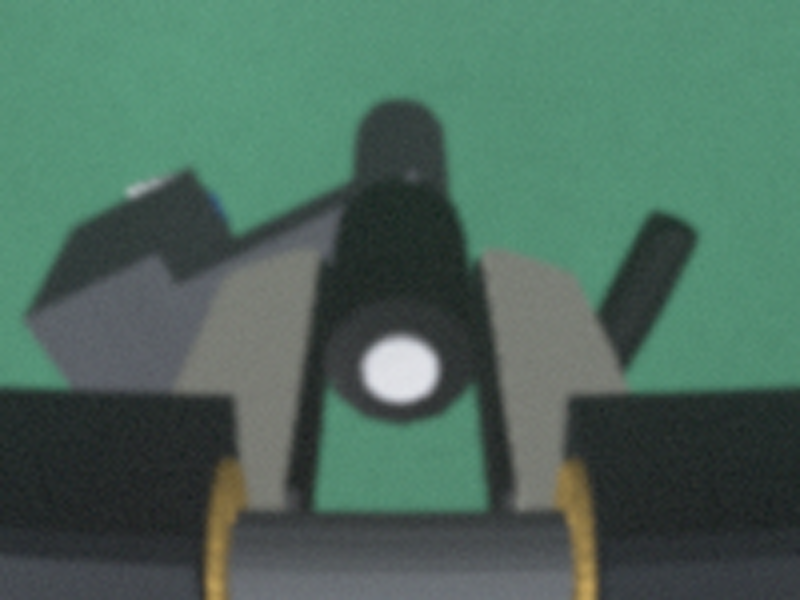

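```bash
cat > hubtop.py <<'E'
from h import *
np.set_printoptions(precision=4,suppress=True)
s=robot.read_state();P=np.array(s["position"]);p=robot.read_camera("wrist");C=cloud(p,True);h=cv2.cvtColor(p["image"],cv2.COLOR_RGB2HSV)
m=(p["range_z"]>0)&(np.hypot(C[...,0]-P[0],C[...,1]-P[1])<.085)&(np.hypot(C[...,0]-P[0],C[...,1]-P[1])>.012)&(C[...,2]<P[2]-.02)&(C[...,2]>P[2]-.10)
H,e=np.histogram(C[m][:,2]-P[2],np.arange(-.1,-.02,.005));print(list(zip(np.round(e,3),H)))
m&=(C[...,2]-P[2]>-.040)&(h[...,2]<135)
T=C[m];c=T.mean(0);V=np.linalg.svd(T-c)[2];nn=V[2]*np.sign(V[2][2]);print(s["time_s"],P,len(T),"n",nn,"rms",np.std((T-c)@nn))
a=cv2.minAreaRect((T[:,:2]*1000).astype(np.float32));print(a,"c",c)
far=T[np.hypot(T[:,0]-P[0],T[:,1]-P[1])>.035];f=far.mean(0);print("hub-ish",f,len(far),"heading press hub->knob",np.degrees(np.arctan2(P[1]-f[1],P[0]-f[0]))-8.9, "dist",np.hypot(*(P-f)[:2]))
E
python3 hubtop.py
```

```text
[(np.float64(-0.1), np.int64(0)), (np.float64(-0.095), np.int64(0)), (np.float64(-0.09), np.int64(0)), (np.float64(-0.085), np.int64(0)), (np.float64(-0.08), np.int64(0)), (np.float64(-0.075), np.int64(12)), (np.float64(-0.07), np.int64(106)), (np.float64(-0.065), np.int64(94)), (np.float64(-0.06), np.int64(97)), (np.float64(-0.055), np.int64(92)), (np.float64(-0.05), np.int64(108)), (np.float64(-0.045), np.int64(91)), (np.float64(-0.04), np.int64(202)), (np.float64(-0.035), np.int64(1034)), (np.float64(-0.03), np.int64(211))]
15.55 [0.5605 0.019  0.3313] 1447 n [0.1399 0.0899 0.9861] rms 0.0023797348637749054
((539.7626953125, 52.506622314453125), (23.64907455444336, 62.86996078491211), 39.47903823852539) c [0.5377 0.0598 0.2994]
hub-ish [0.5336 0.0649 0.2996] 1157 heading press hub->knob -68.47365174244486 dist 0.05319529058761583
```

```bash
python3 plan.py 0.671 -0.017 0.300 8.9
```

```text
t 15.6 pos [0.5605 0.0192 0.3313] w 0.020894749089789832 F [-0.5497 -0.1579 -2.5695] q [ 0.093   0.3011 -0.3007  1.8276  0.103   1.0279 -1.6671]
shift [0.3457 0.175  0.1046] -0.0022 8.701844559158387
```

```bash
python3 -m inch '[[0.005,0.002,0,0,0],[0.015,0.007,0,0,0],[0.03,0.015,0,0,0],[0.05,0.025,0.01,0,0],[0.07,0.035,0.02,0,0],[0.09,0.045,0.03,0,0],[0.11,0.056,0.04,0,0],[0.13,0.066,0.05,0,0],[0.15,0.076,0.06,0,0],[0.17,0.086,0.07,0,0],[0.19,0.096,0.08,0,0],[0.21,0.106,0.09,0,0],[0.23,0.116,0.1,0,0],[0.25,0.126,0.1046,0,0],[0.27,0.136,0.1046,0,0],[0.29,0.146,0.1046,0,0],[0.31,0.157,0.1046,0,0],[0.33,0.167,0.1046,0,0],[0.341,0.173,0.1046,0,0],[0.3457,0.175,0.1046,0,0]]'; python3 hubtop.py; cat > vs.py <<'E'
import sys
from h import *
np.set_printoptions(precision=4,suppress=True)
n,out,X,k=sys.argv[1],sys.argv[2],[float(a) for a in sys.argv[3].split(",")],int(sys.argv[4])
s=robot.read_state();print(s["time_s"],s["position"],s["wrist_force"],s["wrist_torque"],s["grip_width"])
p=robot.read_camera(n);w=n=="wrist";u,v=np.round(pix(p,X,w)).astype(int);u=np.clip(u,4*k,639-4*k);v=np.clip(v,3*k,399-3*k)
for l in ["crank_hub","crank_socket","crank_knob","shaft_seat"]:
    for d in robot.pinpoint(p,l)[:1]: print(l,round(d["p"],2),np.round(d["pixel"]),world(p,d["pixel"],w))
print("origin",u-4*k,v-3*k,"scale",100/k)
save(out,cv2.resize(p["image"][v-3*k:v+3*k,u-4*k:u+4*k],(800,600),interpolation=cv2.INTER_CUBIC))
E
python3 vs.py side pics/g.png 0.64,0.03,0.24 16
```

```text
time_s: 17.6
position: [0.6714, -0.0166, 0.2998]
tool_rot: [0.997, 0.076, -0.0, 0.0]
wrist_force: [-0.1, -0.2, -1.7]
grip_width: 0.0209
[(np.float64(-0.1), np.int64(116)), (np.float64(-0.095), np.int64(209)), (np.float64(-0.09), np.int64(12)), (np.float64(-0.085), np.int64(0)), (np.float64(-0.08), np.int64(0)), (np.float64(-0.075), np.int64(1)), (np.float64(-0.07), np.int64(32)), (np.float64(-0.065), np.int64(34)), (np.float64(-0.06), np.int64(29)), (np.float64(-0.055), np.int64(11)), (np.float64(-0.05), np.int64(6)), (np.float64(-0.045), np.int64(0)), (np.float64(-0.04), np.int64(22)), (np.float64(-0.035), np.int64(598)), (np.float64(-0.03), np.int64(0))]
17.6 [ 0.6714 -0.0166  0.2998] 621 n [-0.0788 -0.0198  0.9967] rms 0.0006566307161744038
((644.583740234375, -23.334144592285156), (71.48049926757812, 20.735092163085938), 15.361605644226074) c [ 0.6237 -0.0297  0.2661]
hub-ish [ 0.6235 -0.0298  0.2661] 618 heading press hub->knob 6.481274274431154 dist 0.049762724059423426
17.65 [ 0.6714 -0.0165  0.2998] [-0.5071 -0.2252 -2.4249] [ 0.0742 -0.1418 -0.0017] 0.020875518519919842
crank_hub 0.63 [400. 212.] [ 0.3253 -0.2029  0.0284]
crank_socket 0.85 [298. 157.] [ 0.6141 -0.024   0.2455]
crank_knob 0.63 [278. 140.] [ 0.6702 -0.0021  0.3003]
shaft_seat 0.58 [370. 232.] [ 0.3822 -0.0901 -0.0021]
origin 218 116 scale 6.25
```

View pics/g.png

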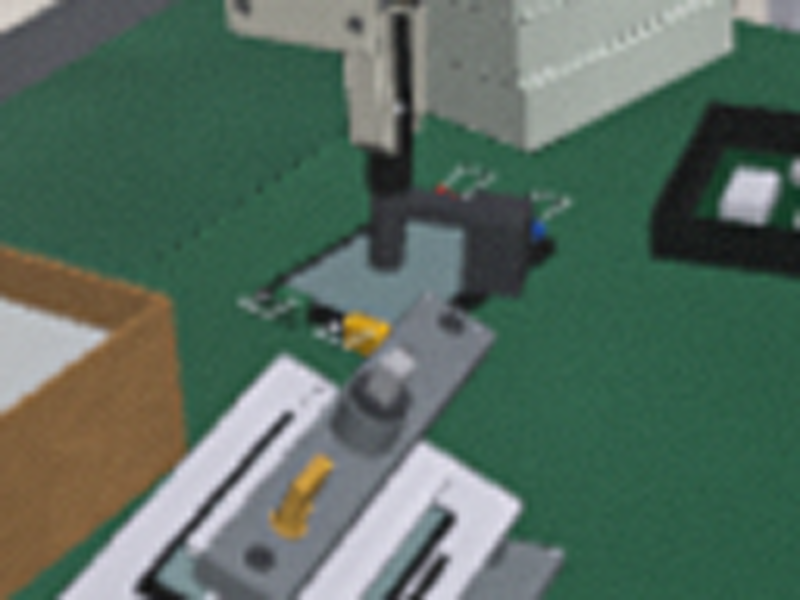

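```bash
python3 plan.py 0.6967 0.0335 0.300 8.9; python3 hubtop.py | tail -3
```

```text
t 17.9 pos [ 0.6709 -0.0162  0.2999] w 0.021141325981440508 F [ 0.1681  0.4732 -3.9881] q [ 0.1155  0.4731 -0.2679  1.6293  0.1388  1.058  -1.6106]
shift [ 0.1104 -0.1507 -0.0002] -0.0016 8.756607433475022
17.9 [ 0.6709 -0.0162  0.2999] 626 n [-0.0903 -0.0165  0.9958] rms 0.000898450727094756
((646.2467041015625, -22.404556274414062), (74.95286560058594, 20.65665626525879), 15.382322311401367) c [ 0.6234 -0.0293  0.2664]
hub-ish [ 0.6229 -0.0294  0.2664] 619 heading press hub->knob 6.523914131347402 dist 0.04972082368959705
```

```bash
python3 -m inch '[[0.002,-0.002,0,0,0],[0.005,-0.006,0,0,0],[0.01,-0.012,0,0,0],[0.016,-0.02,0,0,0],[0.022,-0.03,0,0,0],[0.03,-0.04,0,0,0],[0.037,-0.05,0,0,0],[0.044,-0.06,0,0,0],[0.052,-0.07,0,0,0],[0.06,-0.08,0,0,0],[0.067,-0.09,0,0,0],[0.074,-0.1,0,0,0],[0.08,-0.11,0,0,0],[0.087,-0.12,0,0,0],[0.094,-0.13,0,0,0],[0.1,-0.138,0,0,0],[0.105,-0.144,0,0,0],[0.109,-0.149,0,0,0],[0.1104,-0.1507,0,0,0],[0.1104,-0.1507,0,0,0]]'; python3 hubtop.py | tail -3;python3 hubtop.py | tail -1
```

```text
time_s: 19.95
position: [0.6969, 0.0334, 0.2998]
tool_rot: [0.997, 0.076, -0.0, 0.0]
wrist_force: [0.3, 0.1, -4.2]
grip_width: 0.0211
19.95 [0.6969 0.0334 0.2998] 641 n [-0.0962 -0.0252  0.995 ] rms 0.0007484506422518277
((671.1304931640625, 28.112895965576172), (75.34468841552734, 20.99821662902832), 18.439924240112305) c [0.6493 0.0205 0.2662]
hub-ish [0.6489 0.0204 0.2662] 635 heading press hub->knob 6.208161415803385 dist 0.049798811978259194
hub-ish [0.6489 0.0202 0.2662] 628 heading press hub->knob 6.265652577321561 dist 0.049749321678205574
```

```bash
python3 plan.py 0.687 0.042 0.300 8.9
```

```text
t 20.05 pos [0.6969 0.0332 0.2998] w 0.02097562349322193 F [-1.0089  0.1159 -4.2135] q [ 0.0402  0.5091 -0.2676  1.5657  0.1462  1.0866 -1.6815]
shift [-0.0282 -0.0341 -0.0006] -0.0018 8.738247654864388
```

```bash
python3 -m inch '[[-0.002,-0.003,0,0,0],[-0.007,-0.008,0,0,0],[-0.013,-0.015,0,0,0],[-0.019,-0.023,0,0,0],[-0.024,-0.029,0,0,0],[-0.027,-0.033,0,0,0],[-0.0282,-0.0341,0,0,0],[-0.0282,-0.0341,0,0,0]]'; python3 hubtop.py | tail -3; python3 vs.py side pics/h.png 0.64,0.03,0.22 13
```

```text
time_s: 20.85
position: [0.687, 0.0422, 0.2999]
tool_rot: [0.997, 0.076, 0.0, 0.0]
wrist_force: [-0.7, 0.1, -2.9]
grip_width: 0.0211
20.85 [0.687  0.0422 0.2999] 657 n [-0.0694 -0.0043  0.9976] rms 0.0005961627302148813
((660.24072265625, 35.77212905883789), (71.22628021240234, 21.355712890625), 15.266448974609375) c [0.639  0.0295 0.2663]
hub-ish [0.6389 0.0295 0.2663] 655 heading press hub->knob 5.914298932936251 dist 0.04977665606353928
20.9 [0.687  0.0421 0.2999] [ 0.4055 -0.492  -3.8246] [ 0.0888 -0.1547 -0.0542] 0.02100564610511659
crank_hub 0.68 [405. 181.] [ 0.3707 -0.3898  0.0377]
crank_socket 0.86 [281. 165.] [0.6361 0.0409 0.2433]
crank_knob 0.89 [267. 146.] [0.6795 0.045  0.2961]
shaft_seat 0.67 [281. 181.] [0.6424 0.0325 0.1821]
origin 230 131 scale 7.6923076923076925
```

View pics/h.png

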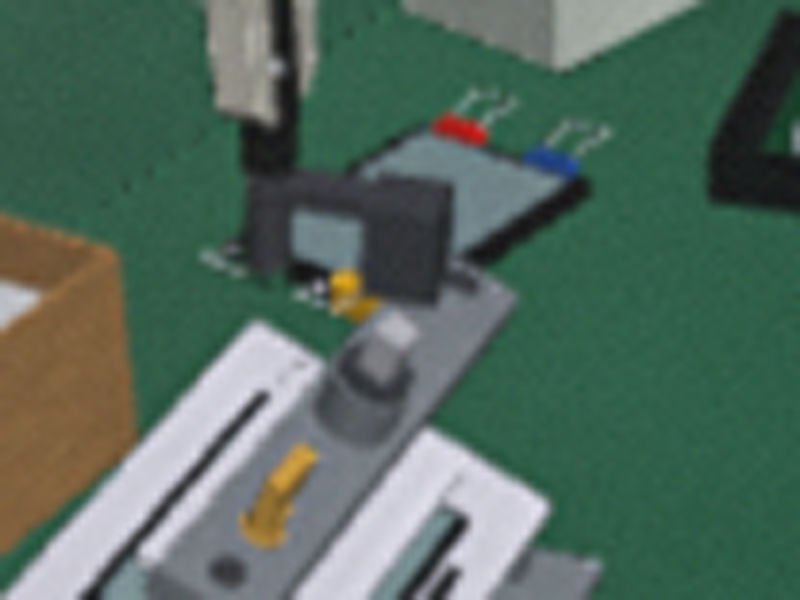

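```bash
cat > hub2.py <<'E'
from h import *
import sys
np.set_printoptions(precision=4,suppress=True)
s=robot.read_state();P=np.array(s["position"]);print(s["time_s"],P)
zt=float(sys.argv[1])   # expected hub top z
for nme in ["top","side"]:
    p=robot.read_camera(nme);C=cloud(p);h=cv2.cvtColor(p["image"],cv2.COLOR_RGB2HSV)
    m=(p["range_z"]>0)&(np.hypot(C[...,0]-P[0]+.05,C[...,1]-P[1])<.06)&(np.abs(C[...,2]-zt)<(.009 if nme=="top" else .06))&(h[...,2]<130)&(h[...,1]<90)&(C[...,2]>.222)
    T=C[m];print(nme,len(T),"x",np.percentile(T[:,0],[2,50,98]),"y",np.percentile(T[:,1],[2,50,98]),"z",np.percentile(T[:,2],[2,50,98]))
    far=T[T[:,0]<P[0]-.037];
    if len(far)>4: print(" hub part",len(far),far.mean(0),cv2.minAreaRect((far[:,:2]*1000).astype(np.float32)))
    for l,z in [("crank_hub",zt-.02),("crank_socket",zt-.04),("crank_knob",P[2]-.005),("shaft_seat",.188)]:
        for d in robot.pinpoint(p,l)[:3]:
            X=world(p,d["pixel"],z=z)
            if np.hypot(*(X-P)[:2])<.1: print(l,round(d["p"],2),np.round(d["pixel"]),X)
    if nme=="top": save("pics/i.png",cv2.resize(p["image"][110:190,260:360],(750,600),interpolation=cv2.INTER_CUBIC))
E
python3 hub2.py .266
```

```text
21.15 [0.687  0.0421 0.2998]Traceback (most recent call last):
  File "hub2.py", line 9, in <module>
    T=C[m];print(nme,len(T),"x",np.percentile(T[:,0],[2,50,98]),"y",np.percentile(T[:,1],[2,50,98]),"z",np.percentile(T[:,2],[2,50,98]))
                                ~~~~~~~~~~~~~^^^^^^^^^^^^^^^^^^
    return _quantile_unchecked(
        a, q, axis, out, overwrite_input, method, keepdims, weights)
    return _ureduce(a,
                    func=_quantile_ureduce_func,
    ...<5 lines>...
                    overwrite_input=overwrite_input,
                    method=method)
    r = func(a, **kwargs)
    result = _quantile(arr,
                       quantiles=q,
    ...<2 lines>...
                       out=out,
                       weights=wgt)
    slices_having_nans = np.isnan(arr[-1, ...])
                                  ~~~^^^^^^^^^
IndexError: index -1 is out of bounds for axis 0 with size 0
```

```bash
sed -i 's/    T=C\[m\];print/    T=C[m] if m.sum()>4 else np.zeros((5,3));print/' hub2.py; sed -i 's/    if nme=="top": save.*//' hub2.py; python3 hub2.py .266
```

```text
21.2 [0.687  0.0421 0.2998]
top 5 x [0. 0. 0.] y [0. 0. 0.] z [0. 0. 0.]
 hub part 5 [0. 0. 0.] ((0.0, 0.0), (0.0, 0.0), 0.0)
side 417 x [0.6234 0.6653 0.6944] y [0.0097 0.0401 0.0591] z [0.228  0.2634 0.3193]
 hub part 175 [0.635  0.0324 0.2505] ((639.4216918945312, 24.134689331054688), (29.741994857788086, 36.20066833496094), 17.98628807067871)
crank_hub 0.83 [284. 162.] [0.6353 0.0267 0.246 ]
crank_socket 0.79 [284. 168.] [0.6365 0.0218 0.226 ]
crank_knob 0.65 [264. 149.] [0.6809 0.0588 0.2948]
shaft_seat 0.39 [277. 178.] [0.6574 0.034  0.188 ]
```

```bash
python3 -m inch '[[0,-0.003,0.01,0,0],[0,-0.003,0.02,0,0],[0,-0.003,0.03,0,0],[0,-0.003,0.04,0,0],[0,-0.003,0.05,0,0],[0,-0.003,0.06,0,0],[0,-0.003,0.06,0,0]]'; python3 hub2.py .248
```

```text
time_s: 22.4
position: [0.6881, 0.0433, 0.2828]
tool_rot: [0.997, 0.076, 0.001, -0.0]
wrist_force: [2.4, 0.4, 3.1]
grip_width: 0.0207
22.4 [0.6881 0.0433 0.2828]
top 5 x [0. 0. 0.] y [0. 0. 0.] z [0. 0. 0.]
 hub part 5 [0. 0. 0.] ((0.0, 0.0), (0.0, 0.0), 0.0)
side 357 x [0.6223 0.6702 0.6942] y [0.0105 0.0406 0.0601] z [0.2238 0.2491 0.3021]
 hub part 137 [0.6349 0.0325 0.2404] ((637.5944213867188, 26.82070541381836), (29.043292999267578, 37.67310333251953), 13.849934577941895)
crank_hub 0.83 [283. 168.] [0.6374 0.0262 0.228 ]
crank_knob 0.61 [264. 151.] [0.6897 0.0445 0.2778]
```

```bash
python3 -m inch '[[-0.012,0.004,-0.006,0,0],[-0.022,0.007,-0.012,0,0],[-0.034,0.01,-0.016,0,0],[-0.046,0.013,-0.021,0,0],[-0.056,0.016,-0.025,0,0],[-0.066,0.02,-0.029,0,0],[-0.076,0.023,-0.032,0,0],[-0.086,0.027,-0.035,0,0],[-0.098,0.03,-0.037,0,0],[-0.098,0.03,-0.037,0,0]]'; python3 hub2.py .25; python3 hubtop.py; python3 vs.py side pics/i.png 0.645,0.03,0.24 13
```

```text
time_s: 23.9
position: [0.6583, 0.0292, 0.2926]
tool_rot: [0.997, 0.076, -0.001, 0.0]
wrist_force: [1.5, 0.4, 0.4]
grip_width: 0.021
23.9 [0.6583 0.0292 0.2926]
top 5 x [0. 0. 0.] y [0. 0. 0.] z [0. 0. 0.]
 hub part 5 [0. 0. 0.] ((0.0, 0.0), (0.0, 0.0), 0.0)
side 247 x [0.6129 0.6402 0.6653] y [0.0116 0.0362 0.0496] z [0.2235 0.2475 0.3066]
 hub part 41 [0.6163 0.0296 0.236 ] ((616.2161254882812, 25.96786880493164), (10.092885971069336, 29.985065460205078), 4.7403388023376465)
crank_hub 0.81 [285. 167.] [0.6315 0.0248 0.23  ]
crank_socket 0.55 [281. 171.] [0.6478 0.0237 0.21  ]
crank_knob 0.9 [274. 147.] [0.6692 0.0252 0.2876]
shaft_seat 0.62 [280. 178.] [0.6489 0.0305 0.188 ]
[(np.float64(-0.1), np.int64(103)), (np.float64(-0.095), np.int64(0)), (np.float64(-0.09), np.int64(0)), (np.float64(-0.085), np.int64(0)), (np.float64(-0.08), np.int64(4)), (np.float64(-0.075), np.int64(11)), (np.float64(-0.07), np.int64(13)), (np.float64(-0.065), np.int64(13)), (np.float64(-0.06), np.int64(102)), (np.float64(-0.055), np.int64(181)), (np.float64(-0.05), np.int64(102)), (np.float64(-0.045), np.
[... 309 characters left out ...]
.6827 0.0337 0.2622]
hub-ish [nan nan nan] 0 heading press hub->knob nan dist nan
24.45 [0.659  0.0297 0.2927] [ 1.6932 -0.5224 -1.7892] [-0.0006 -0.3655 -0.0063] 0.021219809462194858
crank_hub 0.77 [400. 210.] [ 0.3252 -0.2065  0.0345]
crank_socket 0.83 [398. 216.] [ 0.3283 -0.2054  0.0095]
crank_knob 0.85 [272. 148.] [0.6529 0.0535 0.3007]
shaft_seat 0.46 [279. 179.] [0.6477 0.0376 0.1901]
origin 228 125 scale 7.6923076923076925hubtop.py:9: RuntimeWarning: Mean of empty slice.
  far=T[np.hypot(T[:,0]-P[0],T[:,1]-P[1])>.035];f=far.mean(0);print("hub-ish",f,len(far),"heading press hub->knob",np.degrees(np.arctan2(P[1]-f[1],P[0]-f[0]))-8.9, "dist",np.hypot(*(P-f)[:2]))
  ret = um.true_divide(
```

View pics/i.png

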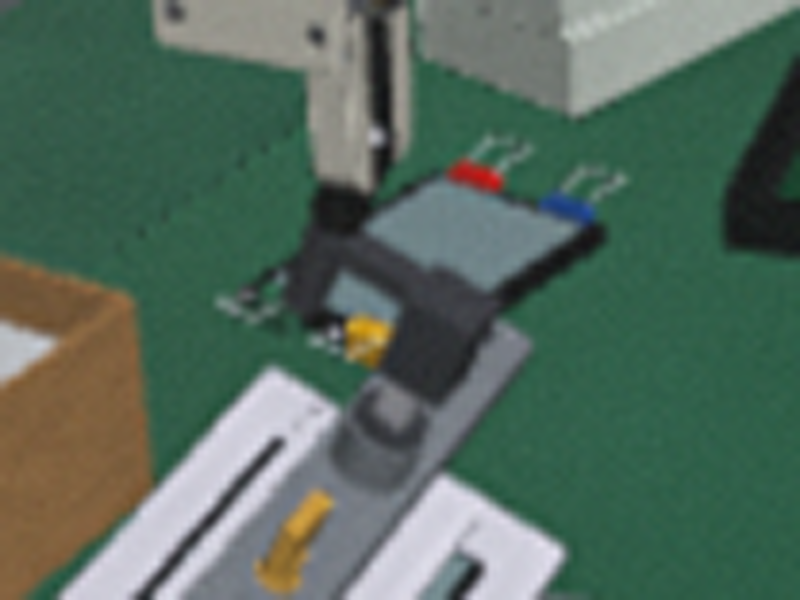

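```bash
python3 -m inch '[[0.004,0,0,0,0],[0.007,0,0.006,0,0],[0.01,0,0.012,0,0],[0.013,0,0.018,0,0],[0.016,0,0.024,0,0],[0.019,0,0.03,0,0],[0.022,0,0.037,0,0],[0.025,0,0.044,0,0],[0.025,0,0.044,0,0]]';python3 -c "
from h import *
s=robot.read_state();print(s['position'],s['wrist_force'],s['wrist_torque'])"
```

```text
time_s: 25.6
position: [0.6665, 0.0308, 0.2789]
tool_rot: [0.997, 0.076, -0.001, 0.0]
wrist_force: [1.2, 0.6, -2.1]
grip_width: 0.0213
[0.66645057 0.03079362 0.27886951] [ 1.15108375  0.60503969 -2.14307806] [ 0.02556349 -0.48255497 -0.00368566]
```

```bash
python3 -m inch '[[0.003,0,0.006,0,0],[0.006,0,0.012,0,0],[0.009,0,0.018,0,0],[0.011,0,0.024,0,0],[0.013,0,0.03,0,0],[0.013,0,0.03,0,0]]';python3 -c "
from h import *
s=robot.read_state();print(s['position'],s['wrist_force'],s['wrist_torque'])"; python3 hub2.py .24
```

```text
time_s: 26.2
position: [0.6717, 0.0316, 0.2722]
tool_rot: [0.997, 0.076, 0.002, -0.0]
wrist_force: [1.2, 0.1, 7.2]
grip_width: 0.0208
[0.67167128 0.03164018 0.27224351] [1.16920469 0.08204711 7.16985634] [-0.01689182 -0.26816515  0.06502595]
26.2 [0.6717 0.0316 0.2722]
top 5 x [0. 0. 0.] y [0. 0. 0.] z [0. 0. 0.]
 hub part 5 [0. 0. 0.] ((0.0, 0.0), (0.0, 0.0), 0.0)
side 187 x [0.6294 0.6646 0.6791] y [0.0161 0.0347 0.0529] z [0.2223 0.2362 0.2966]
 hub part 15 [0.6308 0.0335 0.2239] ((628.1773681640625, 30.735916137695312), (28.516523361206055, 11.559417724609375), 88.57171630859375)
crank_hub 0.65 [284. 172.] [0.6267 0.0369 0.22  ]
crank_socket 0.94 [279. 178.] [0.642  0.0429 0.2   ]
crank_knob 0.67 [268. 154.] [0.6799 0.0377 0.2672]
```

```bash
python3 -m inch '[[0,0,-0.01,0,0.45],[0,0,-0.01,0,0.45],[0,0,-0.01,0,0.45],[0,0,-0.08,0,0.45],[0,0,-0.16,0,0.45],[0,0,-0.21,0,0.3],[0,0,-0.21,0,0.1],[0,0,-0.21,0,0],[0,0,-0.21,0,0]]';python3 plan.py .630 .028 .24 8.9; python3 hub2.py .22
```

```text
time_s: 27.6
position: [0.6699, 0.0313, 0.3324]
tool_rot: [0.997, 0.076, -0.001, 0.0]
wrist_force: [-0.4, 0.1, -0.9]
grip_width: 0.0143
t 27.6 pos [0.6699 0.0313 0.3324] w 0.014328414769015772 F [-0.3812  0.1073 -0.9474] q [ 0.0496  0.45   -0.2753  1.5863  0.1312  1.1256 -1.6747]
shift [-0.1323 -0.0094  0.3082] -0.0017 8.745491060941369
27.6 [0.6699 0.0313 0.3324]
top 5 x [0. 0. 0.] y [0. 0. 0.] z [0. 0. 0.]
 hub part 5 [0. 0. 0.] ((0.0, 0.0), (0.0, 0.0), 0.0)
side 157 x [0.6332 0.6641 0.6787] y [0.0184 0.0369 0.0451] z [0.2229 0.2361 0.2782]
crank_hub 0.86 [280. 175.] [0.6507 0.0278 0.2   ]
crank_socket 0.78 [277. 178.] [0.6674 0.0207 0.18  ]
shaft_seat 0.4 [279. 179.] [0.6492 0.0333 0.188 ]
```

```bash
python3 -m inch '[[-0.07,-0.005,0,0,0],[-0.1323,-0.0094,0.05,0,0],[-0.1323,-0.0094,0.12,0,0],[-0.1323,-0.0094,0.2,0,0],[-0.1323,-0.0094,0.28,0,0],[-0.1323,-0.0094,0.3082,0,0],[-0.1323,-0.0094,0.3082,0,0]]'; cat > seated.py <<'E'
from h import *
from fit import frame
np.set_printoptions(precision=4,suppress=True)
s=robot.read_state();print(s["time_s"],s["position"],s["wrist_force"])
seat=np.array([.6503,.0313,.188]);B=np.stack(frame(np.radians(8.9)),1)
for nme in ["wrist","side"]:
    p=robot.read_camera(nme);w=nme=="wrist";C=cloud(p,w);h=cv2.cvtColor(p["image"],cv2.COLOR_RGB2HSV);r=(C-seat)@B*1000
    rho=np.hypot(r[...,0],r[...,1]);ok=(p["range_z"]>0)&(h[...,2]<130)&(h[...,1]<90)
    T=r[ok&(rho<70)&(r[...,2]>33)&(r[...,2]<47)];k=r[ok&(rho<75)&(rho>35)&(r[...,2]>50)&(r[...,2]<90)]
    print(nme,"top band",len(T),T.mean(0) if len(T) else "","n pct",np.percentile(T[:,2],[10,50,90]) if len(T) else "")
    print("  knob",len(k),k.mean(0) if len(k) else "", "max n",np.percentile(k[:,2],98) if len(k) else "","yaw",np.degrees(np.arctan2(k[:,1].mean(),k[:,0].mean())) if len(k) else "")
E
python3 seated.py
```

```text
time_s: 28.8
position: [0.6303, 0.0281, 0.2404]
tool_rot: [0.997, 0.076, -0.001, 0.0]
wrist_force: [-0.3, 0.2, 0.3]
grip_width: 0.0004
28.8 [0.6303 0.0281 0.2404] [-0.2598  0.2159  0.3451]
wrist top band 658 [39.3489  2.578  39.6928] n pct [34.7348 39.9337 45.4366]
  knob 3287 [60.2864 -3.6427 73.718 ] max n 85.27995239086503 yaw -3.4577837065889674
side top band 148 [19.0233  2.0441 38.057 ] n pct [34.4229 38.151  40.6592]
  knob 41 [53.7242  3.7746 61.1599] max n 71.09469575892463 yaw 4.018886075951974
```

```bash
python3 -m inch '[[0,0,0.02,0,0],[0,0,0.04,0,0],[0,0,0.055,0,0],[0,0,0.065,0,0],[0,0,0.075,0,0],[0,0,0.085,0,0],[0,0,0.085,0,0]]'; python3 seated.py
```

```text
time_s: 29.6
position: [0.6322, 0.0284, 0.2257]
tool_rot: [0.997, 0.076, 0.004, 0.001]
wrist_force: [-26.8, -4.0, 78.0]
grip_width: 0.0006
29.6 [0.6322 0.0284 0.2257] [-26.8253  -3.9898  77.9751]
wrist top band 637 [50.3987 -0.0263 39.8425] n pct [34.3873 39.4315 45.9663]
  knob 4045 [60.6396 -3.3733 73.3613] max n 84.83331966728586 yaw -3.183982068872249
side top band 120 [20.8339  3.8185 38.0619] n pct [34.5347 37.2113 43.6585]
  knob 5 [51.6306  4.4685 52.4145] max n 53.66504654907419 yaw 4.946492359621223
```

```bash
python3 -m inch '[[0,0,-0.02,0,0],[0,0,-0.15,0,0],[0,0,-0.3,0,0.3],[0,0,-0.38,0,0.45],[0.07,0,-0.38,0,0.45],[0.14,0,-0.38,0,0.45],[0.14,0,-0.38,0,0.45]]'; python3 plan.py .6727 .0312 .2575 8.9
python3 - <<'E'
import numpy as np
A,B,C=.16615,.18333,.07748
for t0,n,st in [(-4,10,18),(-184,20,18)]:
    a=np.radians(t0-st*np.arange(1,n+1));z=np.radians(t0)
    print(t0,[[round(A*(np.cos(x)-np.cos(z)),3),round(-B*(np.sin(x)-np.sin(z)),3),round(-C*(np.cos(x)-np.cos(z)),3),0,0] for x in a])
E
```

```text
time_s: 30.4
position: [0.674, 0.0349, 0.3294]
tool_rot: [0.997, 0.076, 0.0, -0.0]
wrist_force: [-0.3, 0.1, 0.4]
grip_width: 0.0357
t 30.4 pos [0.674  0.0349 0.3294] w 0.03574691492437695 F [-0.3129  0.1341  0.4082] q [ 0.0451  0.4568 -0.2766  1.5825  0.1339  1.1201 -1.681 ]
shift [-0.0062  0.0117  0.2396] -0.0017 8.749156518448332
-4 [[np.float64(-0.012), np.float64(0.056), np.float64(0.005), 0, 0], [np.float64(-0.038), np.float64(0.105), np.float64(0.018), 0, 0], [np.float64(-0.078), np.float64(0.143), np.float64(0.036), 0, 0], [np.float64(-0.126), np.float64(0.165), np.float64(0.059), 0, 0], [np.float64(-0.177), np.float64(0.17), np.float64(0.083), 0, 0], [np.float64(-0.228), np.float64(0.157), np.float64(0.106), 0, 0], [np.float64(-0.273), np.float64(0.128), np.float64(0.127), 0, 0], [np.float64(-0.307), np.float64(0.084), np.float64(0.143), 0, 0], [np.float64(-0.327), np.float64(0.032), np.float64(0.152), 0, 0], [np.float64(-0.331), np.float64(-0.026), np.float64(0.155), 0, 0]]
-184 [[np.float64(0.012), np.float64(-0.056), np.float64(-0.005), 0, 0], [np.float64(0.038), np.float6
[... 524 characters left out ...]
, np.float64(0.026), np.float64(-0.155), 0, 0], [np.float64(0.32), np.float64(0.081), np.float64(-0.149), 0, 0], [np.float64(0.293), np.float64(0.131), np.float64(-0.137), 0, 0], [np.float64(0.254), np.float64(0.168), np.float64(-0.118), 0, 0], [np.float64(0.206), np.float64(0.191), np.float64(-0.096), 0, 0], [np.float64(0.154), np.float64(0.196), np.float64(-0.072), 0, 0], [np.float64(0.104), np.float64(0.183), np.float64(-0.048), 0, 0], [np.float64(0.059), np.float64(0.153), np.float64(-0.027), 0, 0], [np.float64(0.025), np.float64(0.11), np.float64(-0.012), 0, 0], [np.float64(0.005), np.float64(0.057), np.float64(-0.002), 0, 0], [np.float64(0.0), np.float64(-0.0), np.float64(-0.0), 0, 0]]
```

```bash
python3 -m inch '[[-0.0062,0.0117,0.08,0,0.45],[-0.0062,0.0117,0.16,0,0.45],[-0.0062,0.0117,0.2396,0,0.45],[-0.0062,0.0117,0.2396,0,0.45],[-0.0062,0.0117,0.2396,0,0],[-0.0062,0.0117,0.2396,0,0],[-0.0062,0.0117,0.2396,0,0],[-0.0062,0.0117,0.2396,0,0]]' && python3 -m inch '[[-0.012,0.056,0.007,0,0],[-0.038,0.105,0.021,0,0],[-0.078,0.143,0.039,0,0],[-0.126,0.165,0.062,0,0],[-0.177,0.17,0.086,0,0],[-0.177,0.17,0.086,0,0]]'; python3 seated.py
```

```text
time_s: 31.2
position: [0.6716, 0.0308, 0.2593]
tool_rot: [0.997, 0.076, 0.001, 0.0]
wrist_force: [1.8, -0.6, 4.5]
grip_width: 0.0213
time_s: 31.8
position: [0.6241, -0.0292, 0.2326]
tool_rot: [0.997, 0.076, -0.001, 0.0]
wrist_force: [-5.1, -2.0, 6.8]
grip_width: 0.0211
31.8 [ 0.6241 -0.0292  0.2326] [-5.1413 -2.0102  6.8471]
wrist top band 3790 [  0.9179 -17.834   39.3767] n pct [35.623  39.9679 40.8659]
  knob 3858 [  0.9717 -54.739   72.3046] max n 88.60452268291324 yaw -88.98300944547044
side top band 127 [ -0.572  -12.5779  37.8838] n pct [35.1552 37.8891 40.183 ]
  knob 47 [ -9.1288 -55.1932  74.2809] max n 88.8996792234092 yaw -99.39150203418724
```

```bash
python3 - <<'E'
import numpy as np
A,B,C=.16615,.18333,.07748
for t0,n,st in [(-94,20,18),(-454,16,18)]:
    a=np.radians(t0-st*np.arange(1,n+1));z=np.radians(t0)
    print(t0,"["+",".join("[%g,%g,%g,0,0]"%(round(A*(np.cos(x)-np.cos(z)),3),round(-B*(np.sin(x)-np.sin(z)),3),round(-C*(np.cos(x)-np.cos(z)),3)) for x in a)+"]")
E
```

```text
-94 [[-0.051,-0.013,0.024,0,0],[-0.095,-0.042,0.044,0,0],[-0.129,-0.086,0.06,0,0],[-0.15,-0.139,0.07,0,0],[-0.154,-0.196,0.072,0,0],[-0.142,-0.252,0.066,0,0],[-0.116,-0.301,0.054,0,0],[-0.076,-0.338,0.036,0,0],[-0.029,-0.361,0.013,0,0],[0.023,-0.366,-0.011,0,0],[0.074,-0.353,-0.034,0,0],[0.118,-0.323,-0.055,0,0],[0.152,-0.28,-0.071,0,0],[0.173,-0.227,-0.081,0,0],[0.177,-0.17,-0.083,0,0],[0.166,-0.114,-0.077,0,0],[0.139,-0.065,-0.065,0,0],[0.1,-0.027,-0.046,0,0],[0.052,-0.005,-0.024,0,0],[0,0,-0,0,0]]
-454 [[-0.051,-0.013,0.024,0,0],[-0.095,-0.042,0.044,0,0],[-0.129,-0.086,0.06,0,0],[-0.15,-0.139,0.07,0,0],[-0.154,-0.196,0.072,0,0],[-0.142,-0.252,0.066,0,0],[-0.116,-0.301,0.054,0,0],[-0.076,-0.338,0.036,0,0],[-0.029,-0.361,0.013,0,0],[0.023,-0.366,-0.011,0,0],[0.074,-0.353,-0.034,0,0],[0.118,-0.323,-0.055,0,0],[0.152,-0.28,-0.071,0,0],[0.173,-0.227,-0.081,0,0],[0.177,-0.17,-0.083,0,0],[0.166,-0.114,-0.077,0,0]]
```

```bash
python3 -m inch '[[-0.051,-0.013,0.024,0,0],[-0.095,-0.042,0.044,0,0],[-0.129,-0.086,0.06,0,0],[-0.15,-0.139,0.07,0,0],[-0.154,-0.196,0.072,0,0],[-0.142,-0.252,0.066,0,0],[-0.116,-0.301,0.054,0,0],[-0.076,-0.338,0.036,0,0],[-0.029,-0.361,0.013,0,0],[0.023,-0.366,-0.011,0,0],[0.074,-0.353,-0.034,0,0],[0.118,-0.323,-0.055,0,0],[0.152,-0.28,-0.071,0,0],[0.173,-0.227,-0.081,0,0],[0.177,-0.17,-0.083,0,0],[0.166,-0.114,-0.077,0,0],[0.139,-0.065,-0.065,0,0],[0.1,-0.027,-0.046,0,0],[0.052,-0.005,-0.024,0,0],[0,0,0,0,0]]'; python3 seated.py
```

```text
time_s: 33.9
position: [0.627, -0.0294, 0.2337]
tool_rot: [0.997, 0.075, 0.002, 0.0]
wrist_force: [-0.5, 1.4, 6.2]
grip_width: 0.0215
33.9 [ 0.627  -0.0294  0.2337] [-0.54    1.3637  6.2133]
wrist top band 3708 [  1.6906 -18.3681  39.3785] n pct [35.6325 39.9534 40.9082]
  knob 3894 [  4.0676 -54.6591  72.2748] max n 88.77575255068815 yaw -85.74407751096597
side top band 129 [ -0.9031 -13.226   38.1622] n pct [35.8319 37.9111 40.7392]
  knob 50 [-11.0078 -54.7616  74.9918] max n 88.93991192192807 yaw -101.365788380938
```

```bash
python3 -m inch '[[-0.051,-0.013,0.024,0,0],[-0.095,-0.042,0.044,0,0],[-0.129,-0.086,0.06,0,0],[-0.15,-0.139,0.07,0,0],[-0.154,-0.196,0.072,0,0],[-0.142,-0.252,0.066,0,0],[-0.116,-0.301,0.054,0,0],[-0.076,-0.338,0.036,0,0],[-0.029,-0.361,0.013,0,0],[0.023,-0.366,-0.011,0,0],[0.074,-0.353,-0.034,0,0],[0.118,-0.323,-0.055,0,0],[0.152,-0.28,-0.071,0,0],[0.173,-0.227,-0.081,0,0],[0.177,-0.17,-0.083,0,0],[0.166,-0.114,-0.077,0,0],[0.166,-0.114,-0.077,0,0]]'; python3 seated.py
python3 - <<'E'
import numpy as np
A,B,C=.16615,.18333,.07748
for t0,n,st in [(-742,8,6)]:
    a=np.radians(t0-st*np.arange(1,n+1));z=np.radians(t0)
    print(t0,"["+",".join("[%g,%g,%g,0,0]"%(round(A*(np.cos(x)-np.cos(z)),3),round(-B*(np.sin(x)-np.sin(z)),3),round(-C*(np.cos(x)-np.cos(z)),3)) for x in a)+"]")
E
```

```text
time_s: 35.7
position: [0.6713, 0.0104, 0.257]
tool_rot: [0.997, 0.075, 0.001, 0.001]
wrist_force: [-0.7, -3.1, 11.9]
grip_width: 0.0215
35.7 [0.6713 0.0104 0.257 ] [-0.7026 -3.115  11.8825]
wrist top band 481 [ 55.3064 -22.5111  39.4108] n pct [34.093  38.7668 45.7545]
  knob 3929 [ 59.0896 -20.7851  71.6667] max n 88.17644580419332 yaw -19.379575709000864
side top band 141 [17.6432 -4.9369 37.7404] n pct [35.0452 37.923  39.8915]
  knob 74 [ 49.781  -20.6391  73.7689] max n 89.5364721832426 yaw -22.518838715653175
-742 [[-0.007,0.017,0.003,0,0],[-0.016,0.034,0.008,0,0],[-0.027,0.049,0.012,0,0],[-0.039,0.063,0.018,0,0],[-0.052,0.076,0.024,0,0],[-0.066,0.087,0.031,0,0],[-0.081,0.096,0.038,0,0],[-0.097,0.104,0.045,0,0]]
```

```bash
python3 -m inch '[[-0.007,0.017,0.003,0,0],[-0.016,0.034,0.008,0,0],[-0.027,0.049,0.012,0,0],[-0.039,0.063,0.018,0,0],[-0.039,0.063,0.018,0,0]]'; python3 seated.py
python3 - <<'E'
import numpy as np
A,B,C=.16615,.18333,.07748
for t0,n,st in [(-766,8,3)]:
    a=np.radians(t0-st*np.arange(1,n+1));z=np.radians(t0)
    print(t0,"["+",".join("[%g,%g,%g,0,0]"%(round(A*(np.cos(x)-np.cos(z)),3),round(-B*(np.sin(x)-np.sin(z)),3),round(-C*(np.cos(x)-np.cos(z)),3)) for x in a)+"]")
E
```

```text
time_s: 36.3
position: [0.6627, -0.0082, 0.2519]
tool_rot: [0.997, 0.076, 0.002, 0.0]
wrist_force: [-0.9, -3.1, 10.2]
grip_width: 0.0215
36.3 [ 0.6627 -0.0082  0.2519] [-0.8709 -3.1259 10.2279]
wrist top band 1649 [ 21.7654 -13.1001  39.0053] n pct [34.6056 39.7064 41.0826]
  knob 3820 [ 46.4858 -37.1343  71.8418] max n 88.2984002090793 yaw -38.61891817990757
side top band 136 [12.619  -9.7388 38.1842] n pct [35.3143 37.8467 40.7402]
  knob 67 [ 36.6028 -38.696   73.7513] max n 89.26560859599738 yaw -46.59232009941395
-766 [[-0.006,0.006,0.003,0,0],[-0.013,0.013,0.006,0,0],[-0.02,0.018,0.009,0,0],[-0.027,0.024,0.013,0,0],[-0.035,0.028,0.016,0,0],[-0.043,0.033,0.02,0,0],[-0.05,0.037,0.024,0,0],[-0.059,0.04,0.027,0,0]]
```

```bash
python3 -m inch '[[-0.006,0.006,0.003,0,0],[-0.013,0.013,0.006,0,0],[-0.02,0.018,0.009,0,0],[-0.02,0.018,0.009,0,0]]'; python3 -c "
from h import *
s=robot.read_state();print(s['position'],s['wrist_force'])"
```

```text
time_s: 36.8
position: [0.6602, -0.0112, 0.2507]
tool_rot: [0.997, 0.077, 0.005, -0.001]
wrist_force: [4.4, 3.2, 13.5]
grip_width: 0.0216
[ 0.66020363 -0.01120907  0.25073894] [ 4.35071763  3.23492333 13.5188538 ]
```

```bash
python3 -m inch '[[-0.007,0.005,0.004,0,0],[-0.014,0.01,0.007,0,0],[-0.014,0.01,0.007,0,0]]'; python3 seated.py; python3 - <<'E'
from h import *
p=robot.read_camera("side")
for l in ["plate_face"]:
    for d in robot.pinpoint(p,l)[:1]: print(l,d["p"],world(p,d["pixel"]))
E
```

```text
time_s: 37.1
position: [0.6585, -0.013, 0.2499]
tool_rot: [0.997, 0.077, 0.007, -0.002]
wrist_force: [8.2, 6.3, 16.2]
grip_width: 0.0213
37.1 [ 0.6585 -0.013   0.2499] [ 8.2285  6.3462 16.2201]
wrist top band 2077 [ 17.1229 -13.7946  39.2111] n pct [34.8408 40.06   41.0963]
  knob 3825 [ 41.1497 -41.4082  72.0816] max n 88.31565109924274 yaw -45.17937714391412
side top band 135 [ 10.5457 -10.386   38.2205] n pct [35.0737 38.1693 40.8774]
  knob 58 [ 32.1245 -40.217   74.3171] max n 87.21017158290762 yaw -51.38286301288166
plate_face 0.73 [0.63921761 0.12607717 0.15505981]
```

```bash
python3 -m inch '[[0.012,-0.01,-0.006,0,0],[0.018,-0.014,-0.008,0,0],[0.018,-0.014,-0.008,0,0.2],[0.018,-0.014,-0.008,0,0.45],[0.018,-0.014,-0.008,0,0.45],[0.018,-0.014,-0.008,0,0.45],[0.018,-0.014,-0.1,0,0.45],[0.018,-0.014,-0.25,0,0.45],[0.018,-0.014,-0.4,0,0.45],[0.018,-0.014,-0.5,0,0.45],[0.018,-0.014,-0.5,0,0.45]]'; python3 seated.py; python3 wing.py; python3 plan.py .50 0.0 .38 8.9
```

```text
time_s: 38.4
position: [0.6589, -0.0114, 0.3997]
tool_rot: [0.997, 0.076, 0.003, 0.0]
wrist_force: [0.4, -0.4, 0.2]
grip_width: 0.042
38.4 [ 0.6589 -0.0114  0.3997] [ 0.4215 -0.4451  0.1842]
wrist top band 1047 [ 11.7587 -11.5655  39.6119] n pct [35.9636 40.1191 41.1076]
  knob 637 [ 41.5651 -42.7824  72.773 ] max n 85.3139945132714 yaw -45.82683355968238
side top band 136 [ 11.983  -10.2433  38.2803] n pct [35.019  38.1162 40.7787]
  knob 78 [ 36.008  -36.4756  69.9169] max n 83.44376008109305 yaw -45.36966461623215
expected px [218.3244 173.3908] cam [0.7353 0.0008 0.5607]
gib_wing 0.78 [218.1, 174.2] [0.6384 0.1165 0.1844]
shaft_seat 0.5 [283.3, 176.1] [0.6488 0.0315 0.188 ]
brass 308
mean [0.639  0.1132 0.1899] mean in press (x,y,n) rel wing [ 0.0014 -0.0029  0.0054]
((0.1343097686767578, -1.9086952209472656), (8.986540794372559, 25.238712310791016), 2.397015333175659)
long-axis angle in press frame (from x, ccw from above) deg 89.88340502306245 sd [2.0183 6.9202]
t 38.65 pos [ 0.6568 -0.0118  0.3932] w 0.04175849165409014 F [-0.0658  0.2668 -0.4867] q [ 0.1177  0.3939 -0.2778  1.5282  0.1114  1.2381 -1.5948]
shift [-0.5106 -0.1184  0.0456] -0.0017 8.746059563486345
```

```bash
python3 -m inch '[[-0.15,0,-0.05,0,0.45],[-0.3,0,-0.05,0,0.45],[-0.45,0,-0.05,0,0.45],[-0.6,0.2,-0.05,0,0.45],[-0.7,0.4,-0.05,0,0.45],[-0.7,0.6,-0.05,0,0.45],[-0.7,0.7,-0.05,0,0.45],[-0.7,0.7,-0.05,0,0.45]]'; python3 - <<'E'
from h import *
np.set_printoptions(precision=4,suppress=True)
a=robot.read_camera("top");b=robot.read_camera("side")
for p,n in [(a,"top"),(b,"side")]:
    o=np.load(n+"0.npz");print(n)
    for l in ["cup_mid","tape_mid","gluejar_mid","clip","driver","crank_hub","crank_knob"]:
        print(l,[(round(d["p"],2),np.round(d["pixel"])) for d in robot.pinpoint(p,l)[:3]])
    if n=="side":
        save("pics/j.png",cv2.resize(np.hstack([b["image"][140:260,210:350]]),(700,600),interpolation=cv2.INTER_CUBIC))
E
```

```text
time_s: 39.45
position: [0.4804, -0.2552, 0.4088]
tool_rot: [0.997, 0.074, -0.001, 0.0]
wrist_force: [-0.1, -0.1, -0.2]
grip_width: 0.0419
top
cup_mid []
tape_mid [(0.7, array([227., 240.]))]
gluejar_mid [(0.74, array([189., 191.])), (0.17, array([308., 147.]))]
clip [(0.53, array([288., 234.]))]
driver [(0.69, array([352., 244.]))]
crank_hub [(0.59, array([306., 150.])), (0.51, array([456., 252.]))]
crank_knob [(0.96, array([321., 136.])), (0.65, array([416., 263.])), (0.58, array([446., 263.]))]
side
cup_mid [(0.68, array([358., 168.]))]
tape_mid [(0.92, array([306., 298.]))]
gluejar_mid [(0.77, array([240., 301.])), (0.31, array([330., 260.])), (0.26, array([280., 176.]))]
clip [(0.59, array([330., 262.]))]
driver [(0.71, array([370., 233.])), (0.26, array([307., 294.]))]
crank_hub [(0.9, array([281., 172.])), (0.6, array([403., 208.])), (0.57, array([407., 183.]))]
crank_knob [(0.93, array([284., 152.])), (0.73, array([414., 181.])), (0.55, array([405., 196.]))]
```

View pics/j.png

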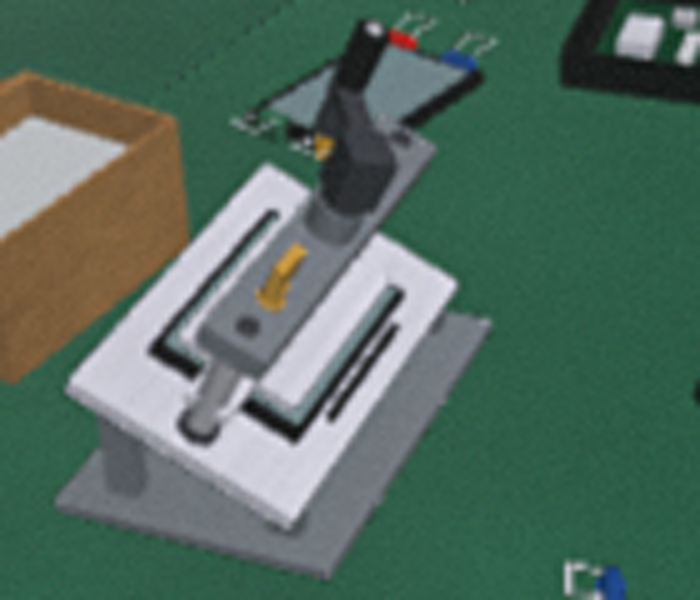

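```bash
python3 -c "
from bench import robot
print(robot.sign_off(), robot.read_state()['time_s'])"
```

```text
the job is handed in; nothing more can be done
the job is handed in; nothing more can be done
```

The job is done and handed in, at about 39.5 s of the 72 s allowed.

1. **Thumbscrew:** I turned it in until it bottomed, where the wrist torque rose to about 0.5 N m. I then backed it off a quarter turn. The last look put the wing at about 90° from the bottomed position, and readings varied between 87° and 91°.
2. **Crank:** I picked up the grey crank by its knob. The tool cannot tilt, so I tipped the crank to 25° against the shaft tip. I then slid it on and pressed the hub home. The hub top sits at 40 mm above the shoulder, which is what fully seated should read.
3. **Winding:** I wound it clockwise to the stop. The force rose there and the crank stood at −45.5°, which matches the 2.1-turn stop plus the 9° play. I released the crank and left it on the shaft.

**Last checks:** the final side picture (about (345, 180)) shows the hub on the shoulder, the wing lying along the beam and the plate down on the screen.
- **Other objects:** the cup, tape, jar, clip and screwdriver are within a few pixels of where they started. The top camera missed the cup in that check, but the side camera shows it unmoved.
- **Plate:** I did not measure its height separately. That it is fully down rests on the stop force and the crank angle.

**Forces and budget:** pressing the hub home briefly reached about 82 N at the wrist, more than I intended but under the 120 N limit. I viewed 11 pictures, one over the budget.

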